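Balance fan hubs on rollers and clamp them in the gang vise

ROBOT

A 6-joint arm with a two-finger parallel gripper is mounted at the origin on a cart in front of the work surface, level with it; the furniture and walls round the work are solid. World frame = base frame: x ahead of the robot, y to its left, z up, the work surface at z = 0. Lengths are in mm, angles in degrees, forces in N, time in s.
With the tool pointing down it reaches from about 350 to 850 mm from the base axis. Payload 8.1 kg.
Tool frame: the origin (TCP) lies at the very end of the fingers, on their centre line; the grasp point (between the pads) lies 19 mm behind it (r.grasp_offset is the distance from the TCP to the grasp point, in mm); z points along the fingers, y is the line along which they close (so a half turn about z gives the same grasp; the last joint's range is limited). The gripper opens to 85 mm and grips with 20 to 120 N. Pads are 22 mm wide; open, the fingers measure 114 mm over their backs; the gripper's body (76 mm by 85 mm) begins 54 mm behind the grasp point. The pads swing forward as they close: fully open they stand 13 mm farther back than shut.
Start: joints at [72.055, 7.471, 85.268, -0, 87.261, -4.893], TCP at [135.478, 584.509, 231.292] pointing down, gripper open.
Joint ranges: [-169.43, 169.43], [-51.17, 129.36], [1.28, 143.12], [-76.62, 256.62], [0, 156.53], [-152.29, 152.29]. Speed limits (degrees/s): [136.94, 136.94, 159.86, 180, 180, 180].

INTERFACE

Orientations are given as [roll, pitch, yaw] about the fixed x, y, z axes, in that order (R = Rz(yaw) Ry(pitch) Rx(roll)).
In Python, from bench import r gives the robot as it stands.
- The arm moves only by the tool carry_out, never from a script. Its argument "commands" is a list of rows, each an object with "jaw": the finger opening in m, from 0 to 0.0854; "translation": the shift along the tool's x, y, z in m, a list of three; "spin": the turn about the tool's z in rad. A call has exactly 8 rows; each row shifts and turns the commanded pose from where the row before left it, along the tool's axes as they then stand; what a row does not reach is not made up. A row lasts 1/12 s, in which the tool goes at most 41.7 mm and 7.16 degrees, less where a joint would pass 70% of its speed; a pose out of reach is approached as far as the arm can. A call is refused whole if a number of a shift passes 0.0417 or a number of a turn 0.125, either way. A call with a gripper value outside its range is refused whole. The fingers move at their own pace and stop on an object; "squeeze" is the grip in N (left out, the last holds). Time passes only in rows, so rows that do not move let the fingers close, or fill a call up. It gives the time, the measured TCP pose, the force, the opening and the grip force at its end, in the units of the state.
- r.sense(): the state, without advancing time (a new reading comes with each control period).
- r.snapshot(name): name is "side" or "top" or "wrist"; returns a dict with "pixels" (400x640x3 uint8, blue, green, red), "K" (3x3 intrinsics, pixels), "extrinsics" (4x4, takes a point from camera to world coordinates). Camera axes: x right, y down, z forward; pixel columns grow to the right and rows downward; lengths in mm; the calibration is good to about 2 mm. A picture is of the moment at which its call begins. There is no depth.
- r.hand_in(): hands the job in; it is judged then, once.
Trained networks look in a picture, given as the dict that the camera call returned (one of the last four; its "shot" number tells which), for a name from the list of things; names that differ only in an ending like _2 or _b are one class to them, and where a whole thing is asked for, a point or a joint stands for the part that bears it (a point fixed in the world has none). Each returns a list of dicts, best first, with "score" (0 to 1); they miss things now and then, are a little off and sometimes report something else, mostly with a low value. They report only what shows in the picture. A call takes as long as a camera call.
- r.spot_in(picture, target): "xy" ([column, row] in pixels, amid what is visible of it).
- r.regions_of(picture, target): "pixels" (400x640 bool, what is visible of it) and "xy" ([column, row] in pixels, amid what is visible of it).
- r.landmark_of(picture, target): "xy" ([column, row] in pixels: a listed point, or the origin of a listed thing).
The state is a dict: "time": time; "joint_pos": joint angles; "qd": joint speeds; "joint_efforts": joint torques, N m; "tool_pos": TCP position; "tcp_rot": TCP orientation; "ft_force": force on the tool from outside, world axes, zero at the start; "wrist_torque": the same for the moment, N m; "finger_gap": finger opening in mm; "grip_force": force on a finger pad.
Only numpy, scipy, OpenCV 4.12 (cv2) and the standard library are available. Lean on these libraries where they do the work, as an engineer would, in place of code of your own. Each camera call takes 0.05 s, during which the arm holds its last target. There are 200 camera calls.

TASK

Crank the gang vise open, then find the heavy side of every fan hub: one after another, lay each hub by its shaft on the roller stand, let go so that it turns by itself until its heavy side hangs down, then lift it off straight and set it, heavy side still down, in a seat of its own in the vise. When all the hubs sit in the vise, turn the crank clockwise all the way to its stop so that the jaw clamps them; leave the other things on the bench where they are.

Things in the scene. Friction and masses are not known exactly. Their poses are not given: they have to be found in the camera images.
- hub_a: fan hub, about 0.55 kg: square aluminium block 46 x 50 x 46 mm (x, y, z), origin at its middle, on a 14 mm steel shaft along y, 130 mm long (40 mm free at each end). A flush dark steel slug, 34 mm across, in its -z face makes that side heavy (mass centre 6 to 7 mm off axis): heavy side down = +z up. Starts on the worktop on a flat side (origin 23 mm up), heavy side to one side; may be absent.
- hub_b: fan hub, about 0.55 kg: square aluminium block 46 x 50 x 46 mm (x, y, z), origin at its middle, on a 14 mm steel shaft along y, 130 mm long (40 mm free at each end). A flush dark steel slug, 34 mm across, in its -z face makes that side heavy (mass centre 6 to 7 mm off axis): heavy side down = +z up. Starts on the worktop on a flat side (origin 23 mm up), heavy side to one side; may be absent.
- hub_c: fan hub, about 0.55 kg: square aluminium block 46 x 50 x 46 mm (x, y, z), origin at its middle, on a 14 mm steel shaft along y, 130 mm long (40 mm free at each end). A flush dark steel slug, 34 mm across, in its -z face makes that side heavy (mass centre 6 to 7 mm off axis): heavy side down = +z up. Starts on the worktop on a flat side (origin 23 mm up), heavy side to one side; may be absent.
- roller_stand: fixed stand: dark base plate 84 x 144 x 10 mm, origin at the centre of its underside; grey end plates at y = -68 and 68 mm, 48 mm high. Two pairs of free rollers, 36 mm across and 12 mm wide, at y = -49 and 49 mm (axles at x = -19 and 19 mm, z = 44 mm). A shaft lies on them along y, its axis at x = 0, z = 60 mm; a hub let go there turns heavy side down and is at rest in about 3 s.
- vise: fixed gang vise: grey base plate 280 x 190 x 10 mm with three seats in a row along x, 92 mm apart, for shafts along y. Origin on the worktop below the middle seat, z up. Fixed jaw: bar with its face at y = 75 mm; the moving jaw is a like bar on the -y side. Both jaws are 276 mm long, 16 mm thick, tops 63 mm above the worktop.
- seat_0 (a point): the -x seat of the vise: middle of the axis of a shaft centred in it, 50 mm above the worktop; axes as the vise's. Two 90-degree vee blocks, open at the top (28 mm wide mouth, tops 4 mm above the shaft axis), 46 mm either way along y, carry the shaft.
- seat_1 (a point): the middle seat of the vise: middle of the axis of a shaft centred in it, 50 mm above the worktop; axes as the vise's. Two 90-degree vee blocks, open at the top (28 mm wide mouth, tops 4 mm above the shaft axis), 46 mm either way along y, carry the shaft.
- seat_2 (a point): the +x seat of the vise: middle of the axis of a shaft centred in it, 50 mm above the worktop; axes as the vise's. Two 90-degree vee blocks, open at the top (28 mm wide mouth, tops 4 mm above the shaft axis), 46 mm either way along y, carry the shaft.
- vise_jaw: moving jaw bar of the vise; its origin is the vise's origin when fully open (face then at y = -75 mm, 20 mm more room than a shaft needs) and moves along the vise's +y. It pushes the shaft ends until the shafts meet the fixed jaw, then yields on its springs (1500 N/m, 4.5 N preload) as the crank turns on.
- vise_crank (a joint): the vise's crank, rad: 0 fully open, grows clockwise seen from above, stop at 5.8 (nearly a full turn); the jaw advances 5 mm a radian. Starts between 4.6 and 5.4 (too narrow for a shaft), turns stiffly (about 5 N at the handle) and stays where it is left.
- crank_knob (a point): the crank's upright handle: a freely spinning black knob, 16 mm in diameter, on the crank arm. The point is on its axis, 81 mm above the worktop (knob from 59 to 100 mm), and goes round crank_axis at a radius of 42 mm; at crank 0 it lies on the vise's -y side of that axis.
- crank_axis (a point): the point on the crank's upright axis at the height of crank_knob; it lies at x = 0, y = -150 mm of the vise.
- charcoal_block: a black charcoal block 48 x 70 x 28 mm, loose on the worktop, a bystander; origin under its centre.
- carton: a small cream carton 40 x 62 x 26 mm, loose on the worktop, a bystander; origin under its centre.

How it is judged (in metres and radians):
On the way, in this order (a step that is already met when the one before it is completed fails the run):
1. a hub lies let go on the rollers and has come to rest with its heavy side down (((x of hub_a in the frame of roller_stand between -0.008 and 0.008 m and y of hub_a in the frame of roller_stand between -0.02 and 0.02 m and z of hub_a in the frame of roller_stand between 0.055 and 0.066 m and angle between hub_a's own z axis and vertical below 0.2 rad and angular speed of hub_a below 0.3 rad/s and contact force between the fingers and hub_a below 0.1 N) or (x of hub_b in the frame of roller_stand between -0.008 and 0.008 m and y of hub_b in the frame of roller_stand between -0.02 and 0.02 m and z of hub_b in the frame of roller_stand between 0.055 and 0.066 m and angle between hub_b's own z axis and vertical below 0.2 rad and angular speed of hub_b below 0.3 rad/s and contact force between the fingers and hub_b below 0.1 N) or (x of hub_c in the frame of roller_stand between -0.008 and 0.008 m and y of hub_c in the frame of roller_stand between -0.02 and 0.02 m and z of hub_c in the frame of roller_stand between 0.055 and 0.066 m and angle between hub_c's own z axis and vertical below 0.2 rad and angular speed of hub_c below 0.3 rad/s and contact force between the fingers and hub_c below 0.1 N))), for 0.3 s.
2. every hub sits let go in a seat of the vise, heavy side down (angle between the y axis of each of hub_a, hub_b, hub_c and the y axis of vise, either way round below 0.15 rad and angle between each of hub_a, hub_b, hub_c's own z axis and vertical below 0.35 rad and linear speed of each of hub_a, hub_b, hub_c below 0.05 m/s and ((x of hub_a in the frame of seat_0 between -0.008 and 0.008 m and y of hub_a in the frame of seat_0 between -0.022 and 0.022 m and z of hub_a in the frame of seat_0 between -0.006 and 0.006 m) or (x of hub_a in the frame of seat_1 between -0.008 and 0.008 m and y of hub_a in the frame of seat_1 between -0.022 and 0.022 m and z of hub_a in the frame of seat_1 between -0.006 and 0.006 m) or (x of hub_a in the frame of seat_2 between -0.008 and 0.008 m and y of hub_a in the frame of seat_2 between -0.022 and 0.022 m and z of hub_a in the frame of seat_2 between -0.006 and 0.006 m)) and ((x of hub_b in the frame of seat_0 between -0.008 and 0.008 m and y of hub_b in the frame of seat_0 between -0.022 and 0.022 m and z of hub_b in the frame of seat_0 between -0.006 and 0.006 m) or (x of hub_b in the frame of seat_1 between -0.008 and 0.008 m and y of hub_b in the frame of seat_1 between -0.022 and 0.022 m and z of hub_b in the frame of seat_1 between -0.006 and 0.006 m) or (x of hub_b in the frame of seat_2 between -0.008 and 0.008 m and y of hub_b in the frame of seat_2 between -0.022 and 0.022 m and z of hub_b in the frame of seat_2 between -0.006 and 0.006 m)) and ((x of hub_c in the frame of seat_0 between -0.008 and 0.008 m and y of hub_c in the frame of seat_0 between -0.022 and 0.022 m and z of hub_c in the frame of seat_0 between -0.006 and 0.006 m) or (x of hub_c in the frame of seat_1 between -0.008 and 0.008 m and y of hub_c in the frame of seat_1 between -0.022 and 0.022 m and z of hub_c in the frame of seat_1 between -0.006 and 0.006 m) or (x of hub_c in the frame of seat_2 between -0.008 and 0.008 m and y of hub_c in the frame of seat_2 between -0.022 and 0.022 m and z of hub_c in the frame of seat_2 between -0.006 and 0.006 m)) and contact force between the fingers and hub_a below 0.1 N and contact force between the fingers and hub_b below 0.1 N and contact force between the fingers and hub_c below 0.1 N), for 0.3 s.
At the end, for the whole second after the job is handed in: every hub present sits at rest in a seat of its own in the vise (within 8 mm across, 22 mm along, 6 mm in height and 0.15 rad of the seat's direction), heavy side down within 0.35 rad, and the moving jaw presses on it with more than 2 N; the crank stands at its stop (above 5.4 rad) (angle between the y axis of each of hub_a, hub_b, hub_c and the y axis of vise, either way round below 0.15 rad and angle between each of hub_a, hub_b, hub_c's own z axis and vertical below 0.35 rad and linear speed of each of hub_a, hub_b, hub_c below 0.05 m/s and ((x of hub_a in the frame of seat_0 between -0.008 and 0.008 m and y of hub_a in the frame of seat_0 between -0.022 and 0.022 m and z of hub_a in the frame of seat_0 between -0.006 and 0.006 m) or (x of hub_a in the frame of seat_1 between -0.008 and 0.008 m and y of hub_a in the frame of seat_1 between -0.022 and 0.022 m and z of hub_a in the frame of seat_1 between -0.006 and 0.006 m) or (x of hub_a in the frame of seat_2 between -0.008 and 0.008 m and y of hub_a in the frame of seat_2 between -0.022 and 0.022 m and z of hub_a in the frame of seat_2 between -0.006 and 0.006 m)) and ((x of hub_b in the frame of seat_0 between -0.008 and 0.008 m and y of hub_b in the frame of seat_0 between -0.022 and 0.022 m and z of hub_b in the frame of seat_0 between -0.006 and 0.006 m) or (x of hub_b in the frame of seat_1 between -0.008 and 0.008 m and y of hub_b in the frame of seat_1 between -0.022 and 0.022 m and z of hub_b in the frame of seat_1 between -0.006 and 0.006 m) or (x of hub_b in the frame of seat_2 between -0.008 and 0.008 m and y of hub_b in the frame of seat_2 between -0.022 and 0.022 m and z of hub_b in the frame of seat_2 between -0.006 and 0.006 m)) and ((x of hub_c in the frame of seat_0 between -0.008 and 0.008 m and y of hub_c in the frame of seat_0 between -0.022 and 0.022 m and z of hub_c in the frame of seat_0 between -0.006 and 0.006 m) or (x of hub_c in the frame of seat_1 between -0.008 and 0.008 m and y of hub_c in the frame of seat_1 between -0.022 and 0.022 m and z of hub_c in the frame of seat_1 between -0.006 and 0.006 m) or (x of hub_c in the frame of seat_2 between -0.008 and 0.008 m and y of hub_c in the frame of seat_2 between -0.022 and 0.022 m and z of hub_c in the frame of seat_2 between -0.006 and 0.006 m)) and contact force between vise_jaw and hub_a above 2 N and contact force between vise_jaw and hub_b above 2 N and contact force between vise_jaw and hub_c above 2 N and value of joint vise_crank above 5.4 rad); the robot touches nothing.
It fails at once if the charcoal block or the small carton by the work is pushed more than 3 cm from its place (distance of any of charcoal_block, carton from where it was at the start of the episode above 0.03 m).
Of hub_a, hub_b, hub_c only 2 to 3 are there at a start; the rules pass over those that are not, and their reading is None.
At some moment in a run one of hub_a, hub_b, hub_c may be knocked a few centimetres aside while the robot is not near it.
Once in a run the grip may slacken for a moment while it holds something.
It also fails if it takes over 210 s, if anything falls off the work surface, if the arm or the gripper's body presses on something with over 40 N, if the wrist force passes 120 N, or if a joint passes its speed limit or range.

## Working session

There is one attempt and no reset: what is moved stays moved. The work goes in short steps, Python scripts to look and compute and a tool call to move; the robot and the scene stay as the last step left them, time stands still between calls to the robot, and variables do not carry over. Pictures are saved under pics/ and viewed, at most 14 in all, crops included, and the job is handed in when it is done.

Besides the shell and the picture viewer there is one more tool, called by a JSON object that holds its "op" and its "data", one argument or row to a line. carry_out: Moves the arm, as the interface text tells. Its arguments: {"type":"object","properties":{"commands":{"type":"array","items":{"type":"object","properties":{"jaw":{"type":"number"},"translation":{"type":"array","items":{"type":"number"}},"spin":{"type":"number"}}}},"squeeze":{"type":"number"}},"required":["commands"]}

```bash
mkdir -p pics; ls
cat > h.py <<'E'
import numpy as np, cv2
from bench import r
def ray(p,xy,z):
    K=np.array(p["K"]);E=np.array(p["extrinsics"])
    d=E[:3,:3]@np.linalg.solve(K,[xy[0],xy[1],1.]);o=E[:3,3]
    return (o+d*(z-o[2])/d[2])
def proj(p,X):
    K=np.array(p["K"]);E=np.array(p["extrinsics"])
    c=E[:3,:3].T@(np.array(X,float)-E[:3,3]);u=K@c;return u[:2]/u[2]
def rnd(a):return np.round(a,1).tolist()
E
python3 - <<'E'
from h import *
s=r.sense();print({k:np.round(v,2).tolist() for k,v in s.items()})
for n in ["top","side"]:
    p=r.snapshot(n);cv2.imwrite(f"pics/{n}0.png",p["pixels"]);print(n,rnd(np.array(p["extrinsics"])[:3,3]))
    for t,z in [("hub_a",23),("roller_stand",0),("vise",0),("seat_0",50),("seat_1",50),("seat_2",50),("crank_knob",81),("crank_axis",81),("charcoal_block",0),("carton",0)]:
        for d in r.landmark_of(p,t)[:4]: print(t,round(d["score"],2),rnd(d["xy"]),rnd(ray(p,d["xy"],z)))
E
```

```text
pics
{'time': 0.0, 'joint_pos': [72.06, 7.52, 85.33, -0.0, 87.26, -4.89], 'qd': [-0.03, 0.03, -0.04, -0.03, -0.14, -0.07], 'joint_efforts': [-0.0, -56.94, -50.06, -0.0, 0.01, 0.0], 'tool_pos': [135.29, 583.97, 230.21], 'tcp_rot': [-179.89, -0.01, 166.95], 'ft_force': [0.21, 0.31, 0.66], 'wrist_torque': [0.05, 0.02, -0.01], 'grip_force': 0.0, 'finger_gap': 85.4}
top [482.6, -180.6, 960.6]
hub_a 0.82 [428.7, 198.1] [576.0, -407.6, 23.0]
hub_a 0.69 [351.1, 198.6] [580.2, -217.7, 23.0]
roller_stand 0.81 [428.2, 257.8] [430.0, -403.9, 0.0]
vise 0.6 [230.7, 212.3] [556.2, 89.8, 0.0]
seat_0 0.7 [225.8, 251.5] [458.4, 87.5, 50.0]
seat_0 0.59 [224.0, 210.9] [556.2, 92.2, 50.0]
seat_0 0.58 [227.3, 177.5] [638.1, 84.3, 50.0]
seat_1 0.7 [225.8, 251.5] [458.4, 87.5, 50.0]
seat_1 0.59 [224.0, 210.9] [556.2, 92.2, 50.0]
seat_1 0.58 [227.3, 177.5] [638.1, 84.3, 50.0]
seat_2 0.7 [225.8, 251.5] [458.4, 87.5, 50.0]
seat_2 0.59 [224.0, 210.9] [556.2, 92.2, 50.0]
seat_2 0.58 [227.3, 177.5] [638.1, 84.3, 50.0]
crank_knob 0.54 [291.2, 196.5] [583.1, -75.9, 81.0]
crank_axis 0.56 [288.0, 215.6] [538.6, -67.7
[... 421 characters left out ...]
1.9, 65.3, 50.0]
seat_0 0.63 [381.6, 256.9] [455.5, 93.3, 50.0]
seat_0 0.16 [337.9, 217.7] [541.1, -130.2, 50.0]
seat_1 0.83 [331.9, 254.2] [559.2, 76.4, 50.0]
seat_1 0.79 [293.4, 252.6] [641.9, 65.3, 50.0]
seat_1 0.63 [381.6, 256.9] [455.5, 93.3, 50.0]
seat_1 0.16 [337.9, 217.7] [541.1, -130.2, 50.0]
seat_2 0.83 [331.9, 254.2] [559.2, 76.4, 50.0]
seat_2 0.79 [293.4, 252.6] [641.9, 65.3, 50.0]
seat_2 0.63 [381.6, 256.9] [455.5, 93.3, 50.0]
seat_2 0.16 [337.9, 217.7] [541.1, -130.2, 50.0]
crank_knob 0.52 [319.9, 214.0] [585.5, -79.5, 81.0]
crank_axis 0.67 [325.8, 192.6] [570.9, -237.9, 81.0]
charcoal_block 0.76 [272.8, 242.5] [705.9, -96.3, 0.0]
carton 0.78 [275.6, 223.2] [711.2, -222.4, 0.0]
```

View pics/top0.png

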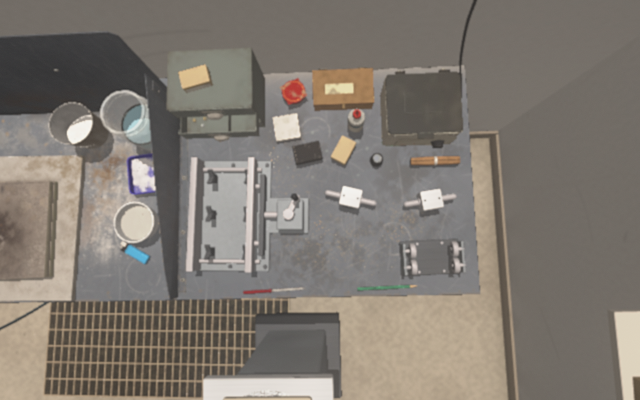

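View pics/side0.png

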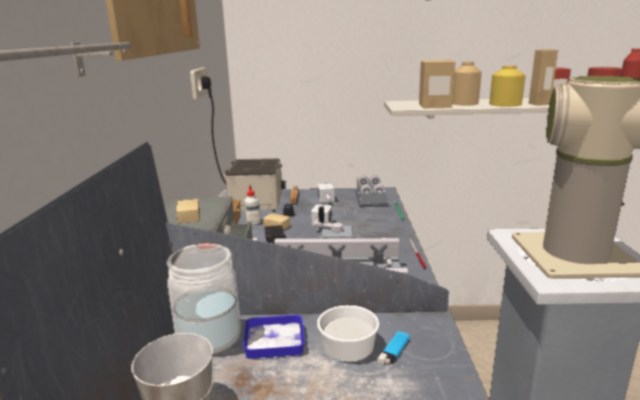

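The top view shows the vise at about (225, 212) with its crank at (290, 210). There are two hubs, at (350, 197) and (431, 200), and the stand is at (432, 258). The block is at (307, 152) and the carton at (343, 150). The side view shows a dark partition between the arm and the bench, so I'll go over it high.

{"op": "carry_out", "data": {
  "commands": [
    {"translation": [0,0,-0.03],"spin": 0.12,"jaw": 0.085},
    {"translation": [0,0,-0.03],"spin": 0.12},
    {"translation": [0,0,-0.03],"spin": 0.12},
    {"translation": [0,0,-0.03],"spin": 0.12},
    {"translation": [0,0,-0.03],"spin": 0.12},
    {"translation": [0,0,-0.03],"spin": 0.12},
    {"translation": [0,0,-0.03],"spin": 0.12},
    {"translation": [0,0,-0.03],"spin": 0.12}
  ]
}}

```text
invalid input
```

{"op": "carry_out", "data": {
  "commands": [
    {"translation": [0,0,0],"spin": 0.096},
    {"translation": [0,0,0],"spin": 0.096},
    {"translation": [0,0,0],"spin": 0.096},
    {"translation": [0,0,0],"spin": 0.095},
    {"translation": [0,0,0]},
    {"translation": [0,0,0]},
    {"translation": [0,0,0]},
    {"translation": [0,0,0]}
  ]
}}

```text
invalid input
```

{"op": "carry_out", "data": {
  "commands": [
    {"translation": [0,0,-0.03],"spin": 0.12,"jaw": 0.085},
    {"translation": [0,0,-0.03],"spin": 0.12,"jaw": 0.085},
    {"translation": [0,0,-0.03],"spin": 0.12,"jaw": 0.085},
    {"translation": [0,0,-0.03],"spin": 0.12,"jaw": 0.085},
    {"translation": [0,0,-0.03],"spin": 0.12,"jaw": 0.085},
    {"translation": [0,0,-0.03],"spin": 0.12,"jaw": 0.085},
    {"translation": [0,0,-0.03],"spin": 0.12,"jaw": 0.085},
    {"translation": [0,0,-0.03],"spin": 0.12,"jaw": 0.085}
  ]
}}

```text
time: 1.77
tool_pos: [135.4, 584.3, 472.9]
tcp_rot: [180.0, -0.0, 111.6]
ft_force: [0.1, -0.5, 0.5]
finger_gap: 84.9
grip_force: 0.0
```

{"op": "carry_out", "data": {
  "commands": [
    {"translation": [0,0,0],"spin": 0.096,"jaw": 0.085},
    {"translation": [0,0,0],"spin": 0.096,"jaw": 0.085},
    {"translation": [0,0,0],"spin": 0.096,"jaw": 0.085},
    {"translation": [0,0,0],"spin": 0.095,"jaw": 0.085},
    {"translation": [0,0,0],"spin": 0,"jaw": 0.085},
    {"translation": [0,0,0],"spin": 0,"jaw": 0.085},
    {"translation": [0,0,0],"spin": 0,"jaw": 0.085},
    {"translation": [0,0,0],"spin": 0,"jaw": 0.085}
  ]
}}

```text
time: 2.43
tool_pos: [135.5, 584.5, 471.3]
tcp_rot: [-180.0, 0.0, 90.1]
ft_force: [-0.3, 0.1, 0.8]
finger_gap: 84.9
grip_force: 0.0
```

{"op": "carry_out", "data": {
  "commands": [
    {"translation": [-0.027,0.017,0],"spin": 0,"jaw": 0.085},
    {"translation": [-0.027,0.017,0],"spin": 0,"jaw": 0.085},
    {"translation": [-0.027,0.017,0],"spin": 0,"jaw": 0.085},
    {"translation": [-0.027,0.017,0],"spin": 0,"jaw": 0.085},
    {"translation": [-0.027,0.017,0],"spin": 0,"jaw": 0.085},
    {"translation": [-0.027,0.017,0],"spin": 0,"jaw": 0.085},
    {"translation": [-0.027,0.017,0],"spin": 0,"jaw": 0.085},
    {"translation": [-0.027,0.017,0],"spin": 0,"jaw": 0.085}
  ]
}}

```text
time: 3.1
tool_pos: [271.9, 367.1, 471.4]
tcp_rot: [180.0, -0.0, 90.1]
ft_force: [0.5, -0.3, 1.4]
finger_gap: 84.8
grip_force: 0.0
```

{"op": "carry_out", "data": {
  "commands": [
    {"translation": [-0.027,0.017,0],"spin": 0,"jaw": 0.085},
    {"translation": [-0.027,0.017,0],"spin": 0,"jaw": 0.085},
    {"translation": [-0.027,0.017,0],"spin": 0,"jaw": 0.085},
    {"translation": [-0.027,0.017,0],"spin": 0,"jaw": 0.085},
    {"translation": [-0.027,0.017,0],"spin": 0,"jaw": 0.085},
    {"translation": [-0.027,0.017,0],"spin": 0,"jaw": 0.085},
    {"translation": [-0.027,0.017,0],"spin": 0,"jaw": 0.085},
    {"translation": [-0.027,0.017,0],"spin": 0,"jaw": 0.085}
  ]
}}

```text
time: 3.77
tool_pos: [407.9, 151.0, 471.6]
tcp_rot: [180.0, -0.0, 90.1]
ft_force: [0.6, 0.2, 0.0]
finger_gap: 84.9
grip_force: 0.0
```

{"op": "carry_out", "data": {
  "commands": [
    {"translation": [-0.027,0.014,0],"spin": 0,"jaw": 0.085},
    {"translation": [-0.027,0.014,0],"spin": 0,"jaw": 0.085},
    {"translation": [-0.027,0.014,0],"spin": 0,"jaw": 0.085},
    {"translation": [-0.027,0.014,0],"spin": 0,"jaw": 0.085},
    {"translation": [-0.027,0.014,0],"spin": 0,"jaw": 0.085},
    {"translation": [-0.027,0.014,0],"spin": 0,"jaw": 0.085},
    {"translation": [0,0,0],"spin": 0,"jaw": 0.085},
    {"translation": [0,0,0],"spin": 0,"jaw": 0.085}
  ]
}}

```text
time: 4.43
tool_pos: [491.7, -10.8, 470.7]
tcp_rot: [-179.9, -0.0, 89.9]
ft_force: [0.9, 0.4, -0.2]
finger_gap: 85.1
grip_force: 0.0
```

```bash
cat > look.py <<'E'
from h import *
import sys
def look(names,cams=("wrist",),save=None):
    for n in cams:
        p=r.snapshot(n)
        if save: cv2.imwrite(f"pics/{save}_{n}.png",p["pixels"])
        print(n,rnd(np.array(p["extrinsics"])[:3,3]))
        for t,z in names:
            for d in r.landmark_of(p,t)[:4]: print(t,round(d["score"],2),rnd(d["xy"]),rnd(ray(p,d["xy"],z)[:2]))
    return p
E
python3 - <<'E'
from look import *
s=r.sense();print(rnd(s["tool_pos"]),rnd(s["joint_pos"]))
look([("vise",0),("seat_0",50),("crank_knob",81),("crank_axis",81),("vise_jaw",0),("hub_a",23)],save="v1")
look([("hub_a",23)],("top",),"v1")
E
```

```text
[491.7, -10.8, 470.7] [-7.2, -7.2, 75.1, 0.0, 112.2, -7.1]
wrist [492.6, 63.9, 613.7]
vise 0.73 [347.0, 104.0] [548.2, 85.1]
seat_0 0.92 [345.7, 100.2] [541.2, 89.7]
seat_0 0.88 [404.2, 107.3] [645.2, 77.6]
seat_0 0.6 [302.2, 102.3] [464.5, 86.4]
crank_knob 0.47 [367.1, 196.9] [581.8, -78.4]
crank_axis 0.74 [347.7, 187.6] [545.9, -60.9]
hub_a 0.96 [353.4, 330.3] [574.2, -416.5]
hub_a 0.68 [362.2, 253.3] [586.7, -219.1]
top [482.6, -180.6, 960.6]
hub_a 0.88 [349.9, 198.5] [580.6, -214.8]
hub_a 0.8 [430.5, 199.9] [571.4, -411.7]
```

View pics/v1_wrist.png

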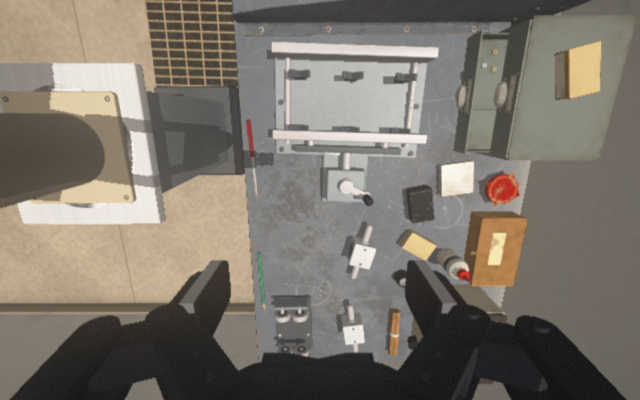

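The wrist view shows the vise about square to the base, with the knob at (367, 198), the crank hub at (347, 187) and the two hubs at (362, 253) and (353, 330). I'll go down over the knob.

{"op": "carry_out", "data": {
  "commands": [
    {"translation": [-0.008,0.011,0.03],"spin": 0,"jaw": 0.085},
    {"translation": [-0.008,0.011,0.03],"spin": 0,"jaw": 0.085},
    {"translation": [-0.008,0.011,0.03],"spin": 0,"jaw": 0.085},
    {"translation": [-0.008,0.011,0.03],"spin": 0,"jaw": 0.085},
    {"translation": [-0.008,0.011,0.03],"spin": 0,"jaw": 0.085},
    {"translation": [-0.008,0.011,0.03],"spin": 0,"jaw": 0.085},
    {"translation": [-0.008,0.011,0.03],"spin": 0,"jaw": 0.085},
    {"translation": [-0.008,0.011,0.03],"spin": 0,"jaw": 0.085}
  ]
}}

```text
time: 5.55
tool_pos: [579.8, -73.5, 229.9]
tcp_rot: [180.0, 0.0, 90.0]
ft_force: [1.1, -0.6, 0.2]
finger_gap: 85.1
grip_force: 0.0
```

Run:
```python
from look import *
s=r.sense();print(rnd(s["tool_pos"]),rnd(s["joint_pos"]))
look([("vise",0),("seat_0",50),("crank_knob",81),("crank_axis",81),("vise_jaw",0)],save="v2")
p=look([("seat_0",50),("crank_knob",81),("crank_axis",81)],save=None)
```

```text
[579.8, -73.5, 229.9] [-12.3, 5.1, 88.0, 0.0, 86.9, -12.3]
wrist [580.2, 1.2, 373.0]
vise 0.92 [292.0, 33.6] [552.1, 87.3]
seat_0 0.96 [285.4, 20.5] [549.9, 86.7]
seat_0 0.83 [189.5, 19.0] [459.8, 88.0]
seat_0 0.68 [383.5, 24.8] [642.5, 83.1]
seat_0 0.44 [413.5, 205.4] [687.4, -94.9]
crank_knob 0.67 [410.9, 209.2] [674.8, -89.7]
crank_axis 0.61 [283.0, 181.4] [546.1, -61.0]
wrist [580.3, 1.5, 376.9]
seat_0 0.87 [381.3, 27.4] [642.3, 82.1]
seat_0 0.69 [281.9, 21.7] [547.2, 86.9]
seat_0 0.64 [189.4, 18.9] [459.4, 89.2]
crank_knob 0.71 [320.0, 202.0] [583.6, -83.0]
crank_axis 0.6 [281.9, 182.9] [545.4, -63.1]
```

View pics/v2_wrist.png

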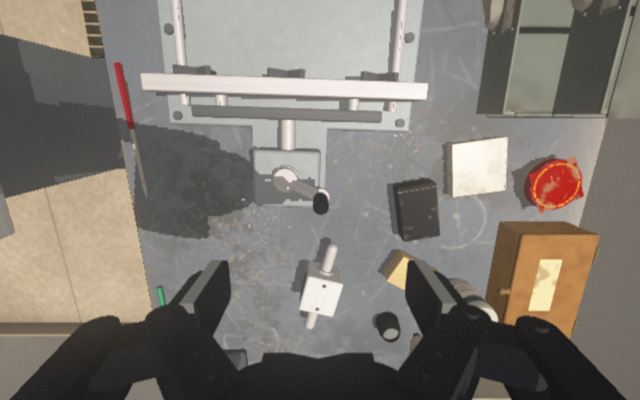

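{"op": "carry_out", "data": {
  "commands": [
    {"translation": [-0.0085,0.0035,0.025],"spin": 0,"jaw": 0.07},
    {"translation": [0,0,0.03],"spin": 0,"jaw": 0.06},
    {"translation": [0,0,0.03],"spin": 0,"jaw": 0.05},
    {"translation": [0,0,0.03],"spin": 0,"jaw": 0.05},
    {"translation": [0,0,0.03],"spin": 0,"jaw": 0.05},
    {"translation": [0,0,0.02],"spin": 0,"jaw": 0.05},
    {"translation": [0,0,0],"spin": 0,"jaw": 0.05},
    {"translation": [0,0,0],"spin": 0,"jaw": 0.05}
  ]
}}

```text
time: 6.72
tool_pos: [582.3, -81.7, 66.1]
tcp_rot: [-179.9, -0.0, 90.0]
ft_force: [1.3, -0.3, 0.4]
finger_gap: 49.9
grip_force: 0.0
```

{"op": "carry_out", "data": {
  "commands": [
    {"translation": [0,0,0],"spin": 0,"jaw": 0.04},
    {"translation": [0,0,0],"spin": 0,"jaw": 0.03},
    {"translation": [0,0,0],"spin": 0,"jaw": 0.025},
    {"translation": [0,0,0],"spin": 0,"jaw": 0.02},
    {"translation": [0,0,0],"spin": 0,"jaw": 0.01},
    {"translation": [0,0,0],"spin": 0,"jaw": 0.01},
    {"translation": [0,0,0],"spin": 0,"jaw": 0.01},
    {"translation": [0,0,0],"spin": 0,"jaw": 0.01}
  ],
  "squeeze": 30
}}

```text
time: 7.38
tool_pos: [583.2, -82.1, 67.9]
tcp_rot: [180.0, 0.0, 90.0]
ft_force: [-6.2, 0.9, 10.2]
finger_gap: 14.9
grip_force: 29.2
```

Run:
```python
from look import *
s=r.sense();print(rnd(s["tool_pos"]),s["finger_gap"],rnd(s["ft_force"]))
look([("crank_axis",81),("crank_knob",81)],("top","wrist"))
```

```text
[583.2, -82.1, 67.9] 14.929635387180728 [-6.2, 0.9, 10.2]
top [482.6, -180.6, 960.6]
crank_axis 0.81 [289.6, 216.5] [536.4, -71.4]
wrist [583.6, -7.4, 210.9]
crank_axis 0.68 [235.8, 242.8] [545.4, -64.3]
crank_knob 0.95 [318.9, 274.5] [584.2, -80.9]
```

```bash
python3 -c "
import numpy as np
a=np.radians(-25.2+12*np.arange(25));p=42.2*np.c_[np.sin(a),np.cos(a)]
q=np.round(p,1);d=np.diff(q,axis=0)
for k in range(24):print(np.round(d[k],1),end=' ' if k%8<7 else '\n')"
```

```text
[8.4 2.9] [8.7 1.1] [ 8.8 -0.7] [ 8.5 -2.6] [ 7.7 -4.2] [ 6.7 -5.8] [ 5.3 -7. ] [ 3.8 -8. ]
[ 2.  -8.6] [ 0.2 -8.8] [-1.7 -8.7] [-3.4 -8.1] [-5.1 -7.3] [-6.4 -6. ] [-7.5 -4.6] [-8.4 -2.9]
[-8.7 -1.1] [-8.8  0.7] [-8.5  2.6] [-7.7  4.2] [-6.7  5.8] [-5.3  7. ] [-3.8  8. ] [-2.   8.6]
```

{"op": "carry_out", "data": {
  "commands": [
    {"translation": [0.0084,0.0029,-0.002],"spin": 0,"jaw": 0.01},
    {"translation": [0.0087,0.0011,0],"spin": 0,"jaw": 0.01},
    {"translation": [0.0088,-0.0007,0],"spin": 0,"jaw": 0.01},
    {"translation": [0.0085,-0.0026,0],"spin": 0,"jaw": 0.01},
    {"translation": [0.0077,-0.0042,0],"spin": 0,"jaw": 0.01},
    {"translation": [0.0067,-0.0058,0],"spin": 0,"jaw": 0.01},
    {"translation": [0.0053,-0.007,0],"spin": 0,"jaw": 0.01},
    {"translation": [0.0038,-0.008,0],"spin": 0,"jaw": 0.01}
  ]
}}

```text
time: 8.35
tool_pos: [559.4, -24.2, 68.4]
tcp_rot: [179.9, 0.0, 90.0]
ft_force: [5.7, -3.8, -8.1]
finger_gap: 15.1
grip_force: 30.3
```

Run:
```python
from look import *
s=r.sense();print(rnd(s["tool_pos"]),s["finger_gap"],rnd(s["ft_force"]))
look([("crank_knob",81)])
```

```text
[559.4, -24.2, 68.4] 15.142266687783316 [5.7, -3.8, -8.1]
wrist [559.6, 50.6, 211.4]
crank_knob 0.78 [317.4, 278.9] [559.7, -25.7]
```

{"op": "carry_out", "data": {
  "commands": [
    {"translation": [0.002,-0.0086,0.0005],"spin": 0,"jaw": 0.01},
    {"translation": [0.0002,-0.0088,0],"spin": 0,"jaw": 0.01},
    {"translation": [-0.0017,-0.0087,0],"spin": 0,"jaw": 0.01},
    {"translation": [-0.0034,-0.0081,0],"spin": 0,"jaw": 0.01},
    {"translation": [-0.0051,-0.0073,0],"spin": 0,"jaw": 0.01},
    {"translation": [-0.0064,-0.006,0],"spin": 0,"jaw": 0.01},
    {"translation": [-0.0075,-0.0046,0],"spin": 0,"jaw": 0.01},
    {"translation": [-0.0084,-0.0029,0],"spin": 0,"jaw": 0.01}
  ]
}}

```text
time: 9.12
tool_pos: [504.2, -53.7, 68.2]
tcp_rot: [179.9, -0.1, 90.0]
ft_force: [5.4, 4.2, -4.5]
finger_gap: 15.1
grip_force: 30.7
```

{"op": "carry_out", "data": {
  "commands": [
    {"translation": [-0.0087,-0.0011,0],"spin": 0,"jaw": 0.01},
    {"translation": [-0.0088,0.0007,0],"spin": 0,"jaw": 0.01},
    {"translation": [-0.0085,0.0026,0],"spin": 0,"jaw": 0.01},
    {"translation": [-0.0077,0.0042,0],"spin": 0,"jaw": 0.01},
    {"translation": [-0.0067,0.0058,0],"spin": 0,"jaw": 0.01},
    {"translation": [-0.0053,0.007,0],"spin": 0,"jaw": 0.01},
    {"translation": [-0.0038,0.008,0],"spin": 0,"jaw": 0.01},
    {"translation": [-0.002,0.0086,0],"spin": 0,"jaw": 0.01}
  ]
}}

```text
time: 9.78
tool_pos: [539.1, -105.5, 68.1]
tcp_rot: [-179.9, -0.1, 90.0]
ft_force: [-5.6, 6.0, 4.3]
finger_gap: 15.1
grip_force: 31.4
```

{"op": "carry_out", "data": {
  "commands": [
    {"translation": [0,0,0],"spin": 0,"jaw": 0.01},
    {"translation": [0,0,0],"spin": 0,"jaw": 0.03},
    {"translation": [0,0,0],"spin": 0,"jaw": 0.06},
    {"translation": [0,0,0],"spin": 0,"jaw": 0.06},
    {"translation": [0,0,-0.02],"spin": 0,"jaw": 0.06},
    {"translation": [0,0,-0.03],"spin": 0,"jaw": 0.085},
    {"translation": [0,0,-0.03],"spin": 0,"jaw": 0.085},
    {"translation": [0,0,-0.03],"spin": 0,"jaw": 0.085}
  ]
}}

```text
time: 10.45
tool_pos: [538.9, -105.9, 178.9]
tcp_rot: [-180.0, 0.0, 90.0]
ft_force: [0.7, -0.0, 0.1]
finger_gap: 84.9
grip_force: 0.0
```

Run:
```python
from look import *
s=r.sense();print(rnd(s["tool_pos"]),s["finger_gap"],rnd(s["ft_force"]))
look([("crank_knob",81),("crank_axis",81),("hub_a",23)],("wrist","top"),"v3")
```

```text
[538.9, -105.9, 178.9] 84.87562576006385 [0.7, -0.0, 0.1]
wrist [539.5, -31.2, 322.0]
crank_axis 0.7 [322.9, 159.2] [543.5, -64.5]
hub_a 0.79 [357.2, 287.7] [583.7, -217.1]
top [482.6, -180.6, 960.6]
crank_knob 0.5 [227.9, 212.5] [549.7, 73.7]
hub_a 0.82 [428.4, 201.2] [568.4, -406.4]
hub_a 0.74 [349.3, 196.9] [584.6, -213.4]
```

View pics/v3_wrist.png

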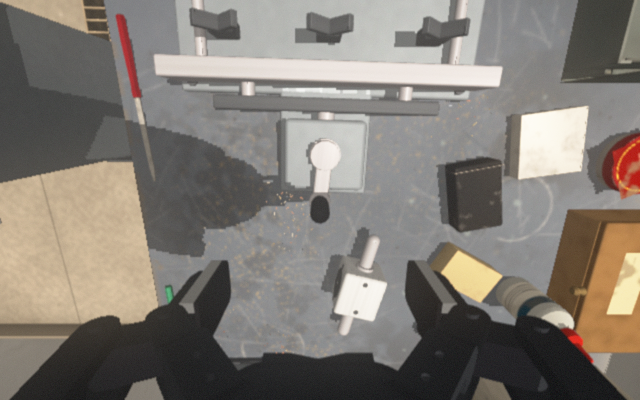

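The crank is open: its arm points to -y, with the knob at (319, 208), and the vees lie free at row 25. Next is the nearer hub.

{"op": "carry_out", "data": {
  "commands": [
    {"translation": [-0.0139,0.0056,0],"spin": 0,"jaw": 0.085},
    {"translation": [-0.0139,0.0056,0],"spin": 0,"jaw": 0.085},
    {"translation": [-0.0139,0.0056,0],"spin": 0,"jaw": 0.085},
    {"translation": [-0.0139,0.0056,0],"spin": 0,"jaw": 0.085},
    {"translation": [-0.0139,0.0056,0],"spin": 0,"jaw": 0.085},
    {"translation": [-0.0139,0.0056,0],"spin": 0,"jaw": 0.085},
    {"translation": [-0.0139,0.0056,0],"spin": 0,"jaw": 0.085},
    {"translation": [-0.0139,0.0056,0],"spin": 0,"jaw": 0.085}
  ]
}}

```text
time: 11.52
tool_pos: [584.6, -219.5, 177.2]
tcp_rot: [-180.0, 0.0, 89.9]
ft_force: [0.3, -0.7, 0.1]
finger_gap: 84.9
grip_force: 0.0
```

```bash
cat > hub.py <<'E'
from look import *
def axis(p,name="hub_a",near=None,z=23):
    for d in r.regions_of(p,name)[:3]:
        m=np.argwhere(d["pixels"])[:,::-1]
        if len(m)<200: continue
        P=np.array([ray(p,q,z)[:2] for q in m[::3]])
        c=P.mean(0);w,v=np.linalg.eigh(np.cov((P-c).T));a=v[:,1];a=a*np.sign(a[1])
        rc=cv2.minAreaRect(P.astype(np.float32))
        print("mask",round(d["score"],2),len(m),"cen",rnd(c),"axis deg",round(np.degrees(np.arctan2(a[1],a[0])),1),"std",rnd(np.sqrt(w)),"rect",[rnd(np.array(x)) for x in rc])
if __name__=="__main__":
    s=r.sense();print(rnd(s["tool_pos"]),rnd(s["tcp_rot"]))
    p=look([("hub_a",23)],save=sys.argv[1]);axis(p)
E
python3 hub.py v4
```

```text
[584.6, -219.5, 177.2] [-180.0, 0.0, 89.9]
wrist [585.3, -144.8, 320.2]
hub_a 0.88 [315.9, 191.1] [583.2, -218.1]
hub_a 0.77 [305.0, 349.4] [569.3, -414.1]
mask 0.85 3643 cen [584.3, -214.9] axis deg 75.5 std [12.4, 27.8] rect [[584.3, -216.3], [129.4, 49.6], 74.9]
mask 0.59 1750 cen [570.5, -391.4] axis deg 101.9 std [13.1, 19.8] rect [[574.3, -385.4], [79.1, 54.4], 81.8]
```

View pics/v4_wrist.png

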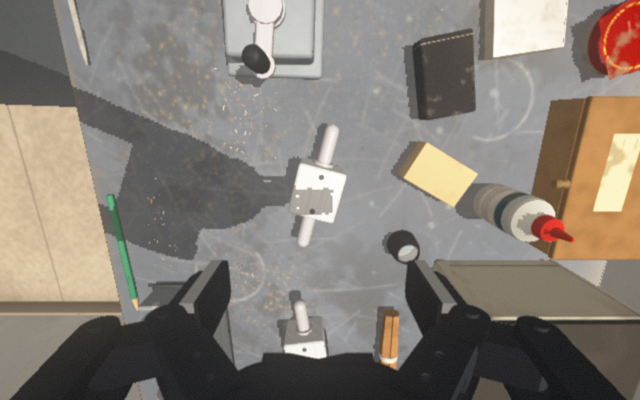

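{"op": "carry_out", "data": {
  "commands": [
    {"translation": [0.0025,-0.001,0.02],"spin": 0,"jaw": 0.085},
    {"translation": [0,0,0.03],"spin": 0.087,"jaw": 0.085},
    {"translation": [0,0,0.03],"spin": 0.087,"jaw": 0.085},
    {"translation": [0,0,0.03],"spin": 0.087,"jaw": 0.085},
    {"translation": [0,0,0.03],"spin": 0,"jaw": 0.085},
    {"translation": [0,0,0.022],"spin": 0,"jaw": 0.085},
    {"translation": [0,0,0.01],"spin": 0,"jaw": 0.085},
    {"translation": [0,0,0],"spin": 0,"jaw": 0.075}
  ]
}}

```text
time: 12.33
tool_pos: [580.8, -213.4, 2.4]
tcp_rot: [-179.7, -0.1, 75.0]
ft_force: [0.1, 0.3, -0.4]
finger_gap: 75.6
grip_force: 0.0
```

{"op": "carry_out", "data": {
  "commands": [
    {"translation": [0,0,0],"spin": 0,"jaw": 0.07},
    {"translation": [0,0,0],"spin": 0,"jaw": 0.06},
    {"translation": [0,0,0],"spin": 0,"jaw": 0.055},
    {"translation": [0,0,0],"spin": 0,"jaw": 0.05},
    {"translation": [0,0,0],"spin": 0,"jaw": 0.04},
    {"translation": [0,0,0],"spin": 0,"jaw": 0.04},
    {"translation": [0,0,0],"spin": 0,"jaw": 0.04},
    {"translation": [0,0,0],"spin": 0,"jaw": 0.04}
  ],
  "squeeze": 60
}}

```text
time: 13.0
tool_pos: [584.5, -215.2, 7.8]
tcp_rot: [179.8, 0.0, 75.0]
ft_force: [-0.1, 1.1, 6.5]
finger_gap: 45.6
grip_force: 63.1
```

Run:
```python
from look import *
s=r.sense();print(rnd(s["tool_pos"]),rnd(s["tcp_rot"]),s["finger_gap"],s["grip_force"],rnd(s["ft_force"]))
look([("hub_a",23),("roller_stand",0)],("wrist","top"))
```

```text
[584.5, -215.2, 7.8] [179.8, 0.0, 75.0] 45.55415469406184 63.05622696876526 [-0.1, 1.1, 6.5]
wrist [603.9, -142.8, 150.8]
hub_a 0.62 [319.3, 281.7] [585.3, -216.8]
top [482.6, -180.6, 960.6]
hub_a 0.73 [428.8, 199.8] [571.8, -407.6]
roller_stand 0.9 [427.8, 255.3] [436.2, -403.2]
```

{"op": "carry_out", "data": {
  "commands": [
    {"translation": [0,0,-0.01],"spin": 0,"jaw": 0.04},
    {"translation": [0,0,-0.02],"spin": 0,"jaw": 0.04},
    {"translation": [0,0,-0.025],"spin": 0,"jaw": 0.04},
    {"translation": [0,0,-0.03],"spin": -0.087,"jaw": 0.04},
    {"translation": [0,0,-0.03],"spin": -0.087,"jaw": 0.04},
    {"translation": [0,0,-0.03],"spin": -0.087,"jaw": 0.04},
    {"translation": [0,0,-0.015],"spin": 0,"jaw": 0.04},
    {"translation": [0,0,0],"spin": 0,"jaw": 0.04}
  ]
}}

```text
time: 13.97
tool_pos: [585.6, -215.6, 171.6]
tcp_rot: [179.6, 0.2, 90.0]
ft_force: [1.9, -0.9, -4.2]
finger_gap: 45.1
grip_force: 65.5
```

{"op": "carry_out", "data": {
  "commands": [
    {"translation": [-0.01,-0.016,0],"spin": 0,"jaw": 0.04},
    {"translation": [-0.015,-0.02,0],"spin": 0,"jaw": 0.04},
    {"translation": [-0.017,-0.022,0],"spin": 0,"jaw": 0.04},
    {"translation": [-0.017,-0.022,0],"spin": 0,"jaw": 0.04},
    {"translation": [-0.017,-0.022,0],"spin": 0,"jaw": 0.04},
    {"translation": [-0.017,-0.022,0],"spin": 0,"jaw": 0.04},
    {"translation": [-0.012,-0.016,0],"spin": 0,"jaw": 0.04},
    {"translation": [-0.01,-0.01,0],"spin": 0,"jaw": 0.04}
  ]
}}

```text
time: 14.63
tool_pos: [430.4, -329.7, 163.6]
tcp_rot: [-179.8, -0.1, 89.9]
ft_force: [0.2, 0.2, -4.5]
finger_gap: 45.0
grip_force: 65.4
```

Run:
```python
from hub import *
s=r.sense();print(rnd(s["tool_pos"]),rnd(s["tcp_rot"]),s["finger_gap"],s["grip_force"],rnd(s["ft_force"]))
for i in range(2):
    p=look([("roller_stand",0),("hub_a",s["tool_pos"][2]+17)],save="v5" if i==0 else None);axis(p,"roller_stand",z=0)
```

```text
[430.4, -329.7, 163.6] [-179.8, -0.1, 89.9] 44.951402585975465 65.35744428634644 [0.2, 0.2, -4.5]
wrist [431.5, -255.3, 306.8]
hub_a 0.92 [316.7, 278.9] [430.5, -328.6]
hub_a 0.91 [458.4, 296.7] [498.4, -338.3]
mask 0.73 1040 cen [433.7, -346.3] axis deg 0.3 std [6.8, 30.8] rect [[431.7, -346.6], [24.4, 85.5], 89.9]
wrist [433.3, -254.6, 307.5]
hub_a 0.77 [454.5, 295.5] [498.9, -337.5]
hub_a 0.64 [315.5, 279.4] [431.9, -328.7]
mask 0.94 1005 cen [432.3, -346.4] axis deg 0.7 std [6.6, 31.0] rect [[431.3, -345.6], [23.3, 86.8], 89.9]
```

View pics/v5_wrist.png

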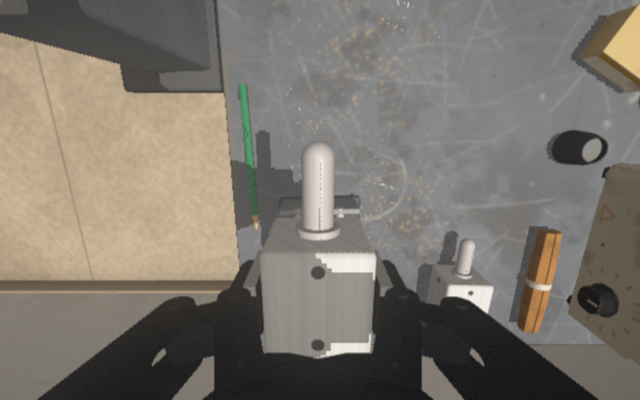

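{"op": "carry_out", "data": {
  "commands": [
    {"translation": [-0.015,0,0],"spin": 0,"jaw": 0.04},
    {"translation": [-0.022,0,0],"spin": 0,"jaw": 0.04},
    {"translation": [-0.025,0,0],"spin": 0,"jaw": 0.04},
    {"translation": [-0.025,0,0],"spin": 0,"jaw": 0.04},
    {"translation": [-0.025,0,0],"spin": 0,"jaw": 0.04},
    {"translation": [-0.022,0,0],"spin": 0,"jaw": 0.04},
    {"translation": [-0.015,0,0],"spin": 0,"jaw": 0.04},
    {"translation": [-0.006,0,0],"spin": 0,"jaw": 0.04}
  ]
}}

```text
time: 15.7
tool_pos: [433.4, -486.2, 165.3]
tcp_rot: [-180.0, 0.0, 90.0]
ft_force: [-0.2, -0.5, -4.4]
finger_gap: 45.4
grip_force: 65.3
```

Run:
```python
from hub import *
s=r.sense();print(rnd(s["tool_pos"]),rnd(s["tcp_rot"]),s["finger_gap"],s["grip_force"],rnd(s["ft_force"]))
for i in range(2):
    p=look([("roller_stand",0),("hub_a",23)],save="v6" if i==0 else None);axis(p,"roller_stand",z=0)
for c in [(432,-405)]:
    for d in [(-42,-72,0),(42,-72,0),(42,72,0),(-42,72,0)]: print(rnd(proj(p,(c[0]+d[0],c[1]+d[1],d[2]))))
```

```text
[433.4, -486.2, 165.3] [-180.0, 0.0, 90.0] 45.37247580677474 65.34116506576538 [-0.2, -0.5, -4.4]
wrist [434.0, -411.5, 308.3]
roller_stand 0.94 [319.2, 109.8] [435.4, -406.3]
hub_a 0.91 [475.5, 148.0] [581.1, -440.7]
hub_a 0.89 [314.4, 280.7] [430.2, -580.4]
mask 0.57 14659 cen [432.9, -391.0] axis deg 91.3 std [25.9, 45.1] rect [[433.0, -404.7], [86.4, 167.2], 1.2]
wrist [434.2, -409.0, 308.5]
roller_stand 0.63 [313.4, 114.6] [429.8, -407.7]
hub_a 0.94 [475.3, 150.2] [581.4, -439.7]
hub_a 0.7 [317.1, 281.3] [433.4, -578.2]
mask 0.84 14665 cen [433.2, -391.5] axis deg 91.7 std [26.2, 45.3] rect [[433.3, -405.8], [88.3, 169.3], 1.0]
[275.5, 184.0]
[355.9, 184.0]
[361.8, 28.2]
[269.1, 28.2]
```

View pics/v6_wrist.png

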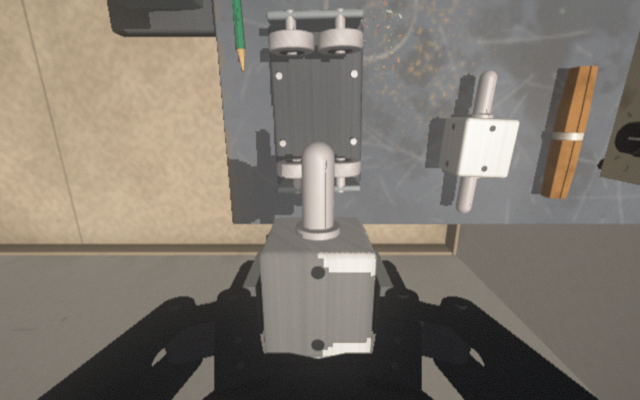

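Run:
```python
from hub import *
p=r.snapshot("wrist")
for xy,z in [((278,75),10),((355,73),10),((283,142),10),((353,142),10),((291.5,40),62),((340.5,38),62),((291,170),62),((343,170),62)]: print(xy,z,rnd(ray(p,xy,z)))
axis(p);
p=r.snapshot("top");q=cv2.resize(p["pixels"][215:300,380:480],None,fx=6,fy=6,interpolation=cv2.INTER_CUBIC);cv2.imwrite("pics/stand.png",q)
```

```text
(278, 75) 10 [397.8, -373.5, 10.0]
(355, 73) 10 [468.1, -371.9, 10.0]
(283, 142) 10 [400.4, -433.6, 10.0]
(353, 142) 10 [468.4, -433.6, 10.0]
(291.5, 40) 62 [414.9, -356.1, 62.0]
(340.5, 38) 62 [450.7, -354.8, 62.0]
(291, 170) 62 [412.1, -452.0, 62.0]
(343, 170) 62 [455.0, -451.9, 62.0]
mask 0.87 5547 cen [582.2, -437.2] axis deg 90.4 std [16.7, 26.8] rect [[582.6, -439.1], [129.7, 67.9], 89.6]
mask 0.82 17299 cen [433.8, -570.7] axis deg 90.1 std [31.8, 60.4] rect [[434.0, -554.8], [248.2, 123.5], 89.6]
```

{"op": "carry_out", "data": {
  "commands": [
    {"translation": [0.01,0,0],"spin": 0,"jaw": 0.04},
    {"translation": [0.018,0,0],"spin": 0,"jaw": 0.04},
    {"translation": [0.022,0,0],"spin": 0,"jaw": 0.04},
    {"translation": [0.018,0,0.005],"spin": 0,"jaw": 0.04},
    {"translation": [0.01,0,0.015],"spin": 0,"jaw": 0.04},
    {"translation": [0.005,0,0.02],"spin": 0,"jaw": 0.04},
    {"translation": [0,0,0.02],"spin": 0,"jaw": 0.04},
    {"translation": [0,0,0.02],"spin": 0,"jaw": 0.04}
  ]
}}

```text
time: 16.92
tool_pos: [433.6, -400.5, 85.5]
tcp_rot: [180.0, 0.0, 90.1]
ft_force: [0.0, -0.0, -4.5]
finger_gap: 45.0
grip_force: 65.5
```

{"op": "carry_out", "data": {
  "commands": [
    {"translation": [0,0,0.015],"spin": 0,"jaw": 0.04},
    {"translation": [0,0,0.01],"spin": 0,"jaw": 0.04},
    {"translation": [0,0,0.007],"spin": 0,"jaw": 0.04},
    {"translation": [0,0,0.005],"spin": 0,"jaw": 0.04},
    {"translation": [0,0,0],"spin": 0,"jaw": 0.04},
    {"translation": [0,0,0],"spin": 0,"jaw": 0.04},
    {"translation": [0,0,0],"spin": 0,"jaw": 0.04},
    {"translation": [0,0,0],"spin": 0,"jaw": 0.04}
  ]
}}

```text
time: 17.58
tool_pos: [433.9, -402.3, 50.0]
tcp_rot: [179.9, 0.1, 90.0]
ft_force: [-0.1, -0.1, -4.7]
finger_gap: 45.4
grip_force: 65.5
```

Run:
```python
from hub import *
s=r.sense();print(rnd(s["tool_pos"]),rnd(s["tcp_rot"]),s["finger_gap"],s["grip_force"],rnd(s["ft_force"]))
p=look([("roller_stand",0),("hub_a",60)],save="v7")
```

```text
[433.9, -402.3, 50.0] [179.9, 0.1, 90.0] 45.41208177965955 65.46800136566162 [-0.1, -0.1, -4.7]
wrist [434.2, -327.4, 192.9]
hub_a 0.65 [316.6, 280.5] [433.8, -406.2]
hub_a 0.57 [543.9, 296.5] [549.1, -415.5]
```

View pics/v7_wrist.png

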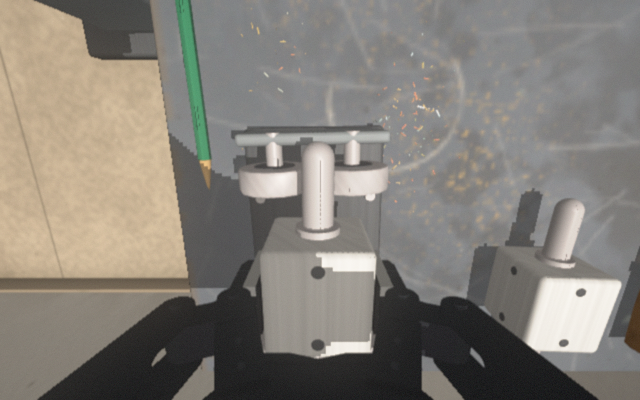

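{"op": "carry_out", "data": {
  "commands": [
    {"translation": [0,-0.0015,0.002],"spin": 0,"jaw": 0.04},
    {"translation": [0,0,0.002],"spin": 0,"jaw": 0.04},
    {"translation": [0,0,0.001],"spin": 0,"jaw": 0.04},
    {"translation": [0,0,0.001],"spin": 0,"jaw": 0.04},
    {"translation": [0,0,0],"spin": 0,"jaw": 0.04},
    {"translation": [0,0,0],"spin": 0,"jaw": 0.04},
    {"translation": [0,0,0],"spin": 0,"jaw": 0.04},
    {"translation": [0,0,0],"spin": 0,"jaw": 0.04}
  ]
}}

```text
time: 18.4
tool_pos: [433.0, -402.2, 45.5]
tcp_rot: [179.9, 0.1, 90.1]
ft_force: [-3.3, 6.3, 14.5]
finger_gap: 45.0
grip_force: 67.8
```

{"op": "carry_out", "data": {
  "commands": [
    {"translation": [0,0,-0.002],"spin": 0,"jaw": 0.044},
    {"translation": [0,0,0],"spin": 0,"jaw": 0.05},
    {"translation": [0,0,0],"spin": 0,"jaw": 0.06},
    {"translation": [0,0,0],"spin": 0,"jaw": 0.085},
    {"translation": [0,0,0],"spin": 0,"jaw": 0.085},
    {"translation": [0,0,0],"spin": 0,"jaw": 0.085},
    {"translation": [0,0,-0.01],"spin": 0,"jaw": 0.085},
    {"translation": [0,0,-0.02],"spin": 0,"jaw": 0.085}
  ]
}}

```text
time: 19.07
tool_pos: [430.0, -399.8, 72.4]
tcp_rot: [-179.8, -0.2, 90.0]
ft_force: [1.1, -0.3, -0.2]
finger_gap: 85.2
grip_force: 0.0
```

{"op": "carry_out", "data": {
  "commands": [
    {"translation": [0,0,-0.025],"spin": 0,"jaw": 0.085},
    {"translation": [0,0,-0.025],"spin": 0,"jaw": 0.085},
    {"translation": [0,0,-0.025],"spin": 0,"jaw": 0.085},
    {"translation": [0,0,-0.015],"spin": 0,"jaw": 0.085},
    {"translation": [0,0,0],"spin": 0,"jaw": 0.085},
    {"translation": [0,0,0],"spin": 0,"jaw": 0.085},
    {"translation": [0,0,0],"spin": 0,"jaw": 0.085},
    {"translation": [0,0,0],"spin": 0,"jaw": 0.085}
  ]
}}

```text
time: 19.73
tool_pos: [431.0, -400.8, 163.0]
tcp_rot: [-179.9, -0.1, 90.0]
ft_force: [0.4, 0.7, 0.1]
finger_gap: 84.9
grip_force: 0.0
```

{"op": "carry_out", "data": {
  "commands": [
    {"translation": [0,0,0],"spin": 0,"jaw": 0.085},
    {"translation": [0,0,0],"spin": 0,"jaw": 0.085},
    {"translation": [0,0,0],"spin": 0,"jaw": 0.085},
    {"translation": [0,0,0],"spin": 0,"jaw": 0.085},
    {"translation": [0,0,0],"spin": 0,"jaw": 0.085},
    {"translation": [0,0,0],"spin": 0,"jaw": 0.085},
    {"translation": [0,0,0],"spin": 0,"jaw": 0.085},
    {"translation": [0,0,0],"spin": 0,"jaw": 0.085}
  ]
}}

```text
time: 20.4
tool_pos: [431.8, -401.6, 164.8]
tcp_rot: [180.0, 0.0, 90.0]
ft_force: [0.2, -0.1, -0.2]
finger_gap: 85.2
grip_force: 0.0
```

{"op": "carry_out", "data": {
  "commands": [
    {"translation": [0,0,0],"spin": 0,"jaw": 0.085},
    {"translation": [0,0,0],"spin": 0,"jaw": 0.085},
    {"translation": [0,0,0],"spin": 0,"jaw": 0.085},
    {"translation": [0,0,0],"spin": 0,"jaw": 0.085},
    {"translation": [0,0,0],"spin": 0,"jaw": 0.085},
    {"translation": [0,0,0],"spin": 0,"jaw": 0.085},
    {"translation": [0,0,0],"spin": 0,"jaw": 0.085},
    {"translation": [0,0,0],"spin": 0,"jaw": 0.085}
  ]
}}

```text
time: 21.07
tool_pos: [431.8, -401.6, 164.8]
tcp_rot: [180.0, 0.0, 90.0]
ft_force: [0.4, 1.2, -1.0]
finger_gap: 85.0
grip_force: 0.0
```

Run:
```python
from hub import *
s=r.sense();print(rnd(s["tool_pos"]),rnd(s["tcp_rot"]),s["finger_gap"],s["grip_force"],rnd(s["ft_force"]))
p=look([("roller_stand",0),("hub_a",60)],save="v8");axis(p,z=60)
```

```text
[431.8, -401.6, 164.8] [180.0, 0.0, 90.0] 85.00742824134556 0.0 [0.4, 1.2, -1.0]
wrist [432.3, -326.9, 307.8]
hub_a 0.94 [464.4, 233.5] [561.7, -426.6]
hub_a 0.83 [316.5, 205.9] [431.2, -401.1]
mask 0.83 5013 cen [432.0, -401.1] axis deg 90.3 std [12.5, 27.5] rect [[431.4, -402.3], [128.6, 49.3], 88.8]
mask 0.57 4469 cen [562.7, -423.2] axis deg 95.8 std [14.5, 23.1] rect [[562.6, -423.2], [62.6, 97.9], 29.7]
```

View pics/v8_wrist.png

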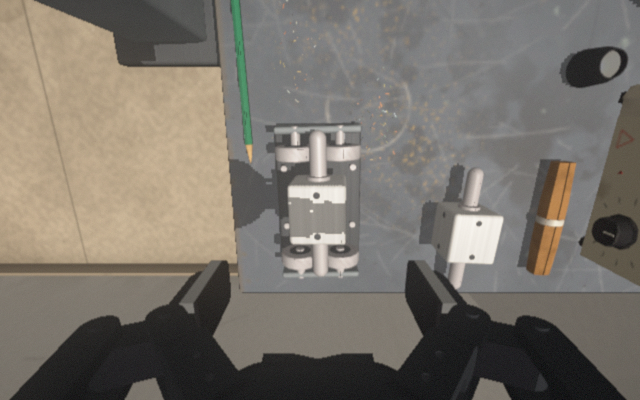

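{"op": "carry_out", "data": {
  "commands": [
    {"translation": [0,0.015,0],"spin": 0,"jaw": 0.085},
    {"translation": [0,0.02,0],"spin": 0,"jaw": 0.085},
    {"translation": [0,0.025,0],"spin": 0,"jaw": 0.085},
    {"translation": [0,0.025,0],"spin": 0,"jaw": 0.085},
    {"translation": [0,0.02,0],"spin": 0,"jaw": 0.085},
    {"translation": [0,0.015,0],"spin": 0,"jaw": 0.085},
    {"translation": [0,0,0],"spin": 0,"jaw": 0.085},
    {"translation": [0,0,0],"spin": 0,"jaw": 0.085}
  ]
}}

```text
time: 21.93
tool_pos: [552.0, -401.3, 164.3]
tcp_rot: [-180.0, -0.0, 90.1]
ft_force: [-0.7, 0.9, -0.5]
finger_gap: 85.0
grip_force: 0.0
```

```bash
cat > face.py <<'E'
from hub import *
def face(p,c,sx,n=40):
    # patch of the hub's side face at x=c0+sx*23 and of its top
    for nm,C in (("side",[(c[0]+sx*23,c[1]+a*25,c[2]+b*23) for a,b in((-1,1),(1,1),(1,-1),(-1,-1))]),("top",[(c[0]+u*23,c[1]+v*25,c[2]+23) for u,v in((-1,1),(1,1),(1,-1),(-1,-1))])):
        src=np.float32([proj(p,x) for x in C]);H=cv2.getPerspectiveTransform(src,np.float32([[0,0],[n,0],[n,n],[0,n]]))
        g=cv2.cvtColor(cv2.warpPerspective(p["pixels"],H,(n,n)),cv2.COLOR_BGR2GRAY)
        print(nm);print(cv2.resize(g,(10,10),interpolation=cv2.INTER_AREA))
E
python3 - <<'E'
from face import *
s=r.sense();print(rnd(s["tool_pos"]))
p=look([("hub_a",60)]);face(p,(432,-403,60),1)
E
```

```text
[552.0, -401.3, 164.3]
wrist [552.6, -326.7, 307.4]
hub_a 0.79 [344.3, 232.0] [575.8, -424.5]
hub_a 0.78 [177.5, 208.5] [432.0, -403.0]
side
[[ 92 119 118 118 118 118 119 119 119 120]
 [ 93 117 117 117 117 117 118 118 118 119]
 [ 96 116 116 117 117 117 118 118 118 119]
 [ 99 117 118 118 118 118 119 120 119 121]
 [ 99 108 114 117 118 117 118 118  94 112]
 [101  80 110 117 117 118 118 117  87 116]
 [104 108 117 117 117 118 118 118 117 120]
 [107 116 116 116 116 117 117 117 118 119]
 [107 114 115 115 116 116 117 117 117 120]
 [109 116 117 116 116 117 116 116 117 116]]
top
[[134 163 163 162 165 161 162 161 161 142]
 [138 166 166 166 116 143 164 164 163 143]
 [137 166 165 166 160 162 164 164 163 144]
 [136 166 166 165 168 164 163 163 163 145]
 [134 166 166 164 167 163 164 163 163 145]
 [132 165 166 163 167 163 162 163 163 146]
 [129 164 165 162 167 162 162 162 162 147]
 [128 164 165 161 163 159 162 162 161 148]
 [127 163 164 161 125 129 161 162 162 149]
 [114 144 145 142 145 146 151 154 152 134]]
```

{"op": "carry_out", "data": {
  "commands": [
    {"translation": [0,-0.035,0],"spin": 0,"jaw": 0.085},
    {"translation": [0,-0.04,0],"spin": 0,"jaw": 0.085},
    {"translation": [0,-0.04,0],"spin": 0,"jaw": 0.085},
    {"translation": [0,-0.04,0],"spin": 0,"jaw": 0.085},
    {"translation": [0,-0.035,0],"spin": 0,"jaw": 0.085},
    {"translation": [0,-0.02,0],"spin": 0,"jaw": 0.085},
    {"translation": [0,0,0],"spin": 0,"jaw": 0.085},
    {"translation": [0,0,0],"spin": 0,"jaw": 0.085}
  ]
}}

```text
time: 22.7
tool_pos: [340.2, -401.9, 165.2]
tcp_rot: [180.0, 0.0, 89.8]
ft_force: [-0.6, 0.2, 0.0]
finger_gap: 85.0
grip_force: 0.0
```

Run:
```python
from face import *
s=r.sense();print(rnd(s["tool_pos"]))
p=look([("hub_a",60)]);face(p,(432,-403,60),-1)
```

```text
[340.2, -401.9, 165.2]
wrist [340.9, -327.1, 308.2]
hub_a 0.97 [424.1, 209.0] [432.5, -404.7]
hub_a 0.83 [557.6, 231.3] [552.3, -425.8]
side
[[ 99 132 138 141 147 152 156 164 168 167]
 [ 80 100 103 104 106 109 111 114 116 114]
 [ 76  97  99 100 100 100 100 101 100 102]
 [ 77  93  93  98  99 100 100 100  99 101]
 [ 74  83  88  98  99  99  98 100  86  97]
 [ 73  85  96  97  98  99  98  98  85  98]
 [ 73  84  94  96  96  97  97  97  96  98]
 [ 72  77  80  82  84  85  86  88  89  90]
 [ 72  73  72  73  74  75  74  75  76  76]
 [ 72  72  72  72  74  72  73  72  72  71]]
top
[[205 217 217 218 222 219 220 219 222 194]
 [223 238 238 239 182 195 240 240 243 217]
 [220 237 237 238 233 231 239 239 241 219]
 [216 236 236 236 240 237 238 237 240 220]
 [213 234 234 235 239 236 236 235 238 222]
 [210 233 234 233 237 234 234 233 236 223]
 [205 231 232 231 235 232 231 231 234 221]
 [203 229 230 228 231 227 229 229 232 217]
 [198 227 228 225 186 160 227 227 229 214]
 [164 190 198 206 216 197 198 201 206 193]]
```

No slug shows on the top or on either side face, so the heavy side is down. I'll grip it again.

{"op": "carry_out", "data": {
  "commands": [
    {"translation": [0,0.015,0],"spin": 0,"jaw": 0.085},
    {"translation": [0,0.025,0],"spin": 0,"jaw": 0.085},
    {"translation": [0,0.025,0],"spin": 0,"jaw": 0.085},
    {"translation": [-0.001,0.018,0],"spin": 0,"jaw": 0.085},
    {"translation": [0,0.009,0.02],"spin": 0,"jaw": 0.085},
    {"translation": [0,0,0.03],"spin": 0,"jaw": 0.085},
    {"translation": [0,0,0.03],"spin": 0,"jaw": 0.085},
    {"translation": [0,0,0.02],"spin": 0,"jaw": 0.085}
  ]
}}

```text
time: 23.47
tool_pos: [434.2, -401.0, 61.5]
tcp_rot: [-179.9, -0.1, 90.1]
ft_force: [-0.7, 0.7, -0.9]
finger_gap: 84.9
grip_force: 0.0
```

{"op": "carry_out", "data": {
  "commands": [
    {"translation": [0,0,0.012],"spin": 0,"jaw": 0.085},
    {"translation": [0,0,0.009],"spin": 0,"jaw": 0.085},
    {"translation": [0,0,0],"spin": 0,"jaw": 0.07},
    {"translation": [0,0,0],"spin": 0,"jaw": 0.06},
    {"translation": [0,0,0],"spin": 0,"jaw": 0.055},
    {"translation": [0,0,0],"spin": 0,"jaw": 0.05},
    {"translation": [0,0,0],"spin": 0,"jaw": 0.047},
    {"translation": [0,0,0],"spin": 0,"jaw": 0.04}
  ]
}}

```text
time: 24.13
tool_pos: [432.9, -403.7, 45.7]
tcp_rot: [-179.9, 0.1, 90.0]
ft_force: [-10.2, 1.1, 7.6]
finger_gap: 45.6
grip_force: 59.8
```

{"op": "carry_out", "data": {
  "commands": [
    {"translation": [0,0,0],"spin": 0,"jaw": 0.04},
    {"translation": [0,0,0],"spin": 0,"jaw": 0.04},
    {"translation": [0,0,0],"spin": 0,"jaw": 0.04},
    {"translation": [0,0,-0.005],"spin": 0,"jaw": 0.04},
    {"translation": [0,0,-0.015],"spin": 0,"jaw": 0.04},
    {"translation": [0,0,-0.025],"spin": 0,"jaw": 0.04},
    {"translation": [0,0,-0.03],"spin": 0,"jaw": 0.04},
    {"translation": [0,0,-0.03],"spin": 0,"jaw": 0.04}
  ]
}}

```text
time: 24.8
tool_pos: [433.3, -401.8, 149.4]
tcp_rot: [-179.9, -0.1, 90.0]
ft_force: [0.8, -1.0, -4.3]
finger_gap: 45.5
grip_force: 62.0
```

Run:
```python
from hub import *
s=r.sense();print(rnd(s["tool_pos"]),rnd(s["tcp_rot"]),s["finger_gap"],s["grip_force"],rnd(s["ft_force"]))
p=look([("hub_a",s["tool_pos"][2]+17)])
```

```text
[433.3, -401.8, 149.4] [-179.9, -0.1, 90.0] 45.51104659966617 61.96025490760803 [0.8, -1.0, -4.3]
wrist [433.9, -327.4, 292.5]
hub_a 0.71 [471.2, 236.5] [502.8, -379.3]
hub_a 0.57 [318.1, 272.9] [433.9, -397.6]
```

{"op": "carry_out", "data": {
  "commands": [
    {"translation": [0.01,0.0015,-0.005],"spin": 0,"jaw": 0.04},
    {"translation": [0.02,0.0015,-0.005],"spin": 0,"jaw": 0.04},
    {"translation": [0.03,0.0015,-0.005],"spin": 0,"jaw": 0.04},
    {"translation": [0.035,0.0015,0],"spin": 0,"jaw": 0.04},
    {"translation": [0.035,0.0015,0],"spin": 0,"jaw": 0.04},
    {"translation": [0.035,0.0015,0],"spin": 0,"jaw": 0.04},
    {"translation": [0.035,0.0015,0],"spin": 0,"jaw": 0.04},
    {"translation": [0.035,0.0015,0],"spin": 0,"jaw": 0.04}
  ]
}}

```text
time: 25.57
tool_pos: [444.4, -165.0, 161.8]
tcp_rot: [-179.9, -0.1, 90.0]
ft_force: [0.6, 0.1, -4.5]
finger_gap: 45.2
grip_force: 62.1
```

{"op": "carry_out", "data": {
  "commands": [
    {"translation": [0.035,0.0015,0],"spin": 0,"jaw": 0.04},
    {"translation": [0.035,0.0015,0],"spin": 0,"jaw": 0.04},
    {"translation": [0.035,0.0015,0],"spin": 0,"jaw": 0.04},
    {"translation": [0.035,0.0015,0],"spin": 0,"jaw": 0.04},
    {"translation": [0.03,0.0015,0],"spin": 0,"jaw": 0.04},
    {"translation": [0.025,0.0015,0],"spin": 0,"jaw": 0.04},
    {"translation": [0.01,0.0015,0],"spin": 0,"jaw": 0.04},
    {"translation": [0,0,0],"spin": 0,"jaw": 0.04}
  ]
}}

```text
time: 26.23
tool_pos: [455.1, 39.9, 162.2]
tcp_rot: [-179.9, -0.1, 90.2]
ft_force: [0.3, -0.1, -5.0]
finger_gap: 45.7
grip_force: 62.2
```

Run:
```python
from hub import *
s=r.sense();print(rnd(s["tool_pos"]),rnd(s["tcp_rot"]),s["finger_gap"],s["grip_force"],rnd(s["ft_force"]))
for i in range(3): p=look([("seat_0",50)],save=f"v9_{i}")
```

```text
[455.1, 39.9, 162.2] [-179.9, -0.1, 90.2] 45.731609896608 62.16252565383911 [0.3, -0.1, -5.0]
wrist [455.7, 114.4, 305.4]
seat_0 0.89 [427.4, 153.1] [547.2, 84.8]
seat_0 0.75 [542.8, 157.0] [644.4, 81.8]
seat_0 0.66 [318.9, 147.8] [456.2, 88.9]
wrist [456.1, 112.2, 305.7]
seat_0 0.88 [321.2, 146.7] [458.6, 87.2]
seat_0 0.85 [539.9, 154.6] [642.3, 80.8]
seat_0 0.84 [429.7, 147.9] [549.2, 86.2]
wrist [456.6, 111.3, 306.1]
seat_0 0.95 [425.7, 145.4] [546.4, 87.2]
seat_0 0.87 [540.9, 150.6] [643.4, 82.7]
seat_0 0.62 [323.3, 148.4] [460.9, 84.8]
```

View pics/v9_0_wrist.png

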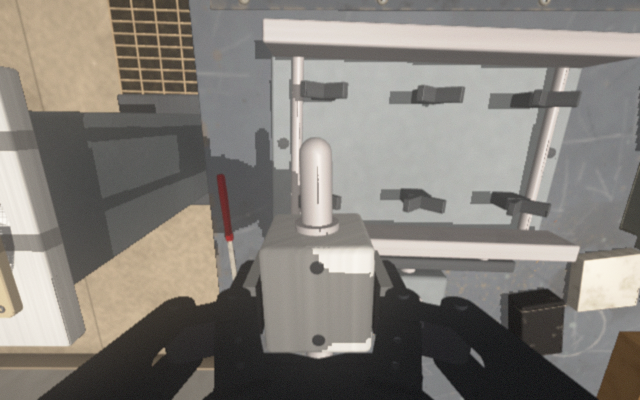

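{"op": "carry_out", "data": {
  "commands": [
    {"translation": [0.007,0.0025,0],"spin": 0,"jaw": 0.04},
    {"translation": [0.015,0,0],"spin": 0,"jaw": 0.04},
    {"translation": [0.015,0,0],"spin": 0,"jaw": 0.04},
    {"translation": [0.01,0,0.01],"spin": 0.033,"jaw": 0.04},
    {"translation": [0,0,0.02],"spin": 0,"jaw": 0.04},
    {"translation": [0,0,0.025],"spin": 0,"jaw": 0.04},
    {"translation": [0,0,0.025],"spin": 0,"jaw": 0.04},
    {"translation": [0,0,0.02],"spin": 0,"jaw": 0.04}
  ]
}}

```text
time: 27.2
tool_pos: [458.4, 84.4, 62.1]
tcp_rot: [-180.0, -0.0, 88.1]
ft_force: [-0.6, 0.0, -5.0]
finger_gap: 45.6
grip_force: 62.3
```

Run:
```python
from hub import *
p=look([("seat_0",50)],save="v10")
s=r.sense();print(rnd(s["tool_pos"]),rnd(s["tcp_rot"]),s["finger_gap"],s["grip_force"],rnd(s["ft_force"]))
for q in [(458,133,54),(550,131,54),(458,160,63)]: print(q,rnd(proj(p,q)))
```

```text
wrist [461.5, 159.0, 205.2]
seat_0 0.6 [478.8, 244.9] [549.0, 86.8]
[455.6, 84.1, 60.0] [-179.6, 0.0, 88.1] 45.547838131701134 62.710697650909424 [-1.4, -0.7, -4.7]
(458, 133, 54) [312.7, 169.6]
(550, 131, 54) [495.5, 167.3]
(458, 160, 63) [310.0, 113.5]
```

View pics/v10_wrist.png

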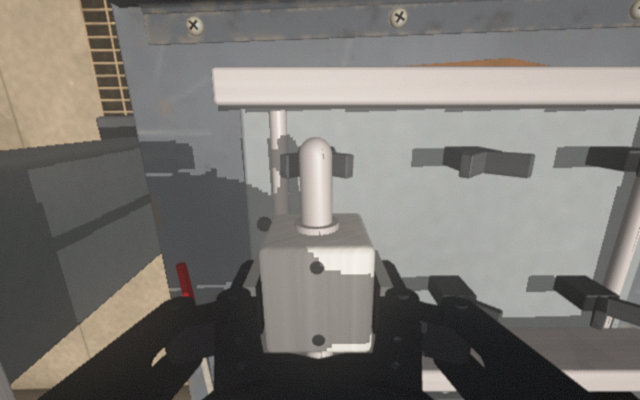

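The far vee (281–352, row 162) is centred under the shaft at about column 316, and the shaft tip is clear of the fixed jaw, so I'm lowering it.

{"op": "carry_out", "data": {
  "commands": [
    {"translation": [0,0,0.008],"spin": 0,"jaw": 0.04},
    {"translation": [0,0,0.007],"spin": 0,"jaw": 0.04},
    {"translation": [0,0,0.005],"spin": 0,"jaw": 0.04},
    {"translation": [0,0,0.003],"spin": 0,"jaw": 0.04},
    {"translation": [0,0,0.002],"spin": 0,"jaw": 0.04},
    {"translation": [0,0,0],"spin": 0,"jaw": 0.04},
    {"translation": [0,0,0],"spin": 0,"jaw": 0.04},
    {"translation": [0,0,0],"spin": 0,"jaw": 0.04}
  ]
}}

```text
time: 27.97
tool_pos: [459.1, 84.4, 39.2]
tcp_rot: [180.0, -0.0, 88.1]
ft_force: [-0.2, -0.9, -4.8]
finger_gap: 45.2
grip_force: 63.0
```

{"op": "carry_out", "data": {
  "commands": [
    {"translation": [0,0,0.002],"spin": 0,"jaw": 0.04},
    {"translation": [0,0,0.001],"spin": 0,"jaw": 0.04},
    {"translation": [0,0,0.001],"spin": 0,"jaw": 0.04},
    {"translation": [0,0,0],"spin": 0,"jaw": 0.04},
    {"translation": [0,0,0],"spin": 0,"jaw": 0.04},
    {"translation": [0,0,0],"spin": 0,"jaw": 0.04},
    {"translation": [0,0,0],"spin": 0,"jaw": 0.04},
    {"translation": [0,0,0],"spin": 0,"jaw": 0.04}
  ]
}}

```text
time: 28.63
tool_pos: [458.5, 84.6, 36.0]
tcp_rot: [-179.9, -0.0, 88.1]
ft_force: [-11.0, 1.5, 12.8]
finger_gap: 45.5
grip_force: 62.7
```

{"op": "carry_out", "data": {
  "commands": [
    {"translation": [0,-0.001,0],"spin": 0,"jaw": 0.04},
    {"translation": [0,0,0],"spin": 0,"jaw": 0.045},
    {"translation": [0,0,0],"spin": 0,"jaw": 0.05},
    {"translation": [0,0,0],"spin": 0,"jaw": 0.06},
    {"translation": [0,0,0],"spin": 0,"jaw": 0.085},
    {"translation": [0,0,0],"spin": 0,"jaw": 0.085},
    {"translation": [0,0,0],"spin": 0,"jaw": 0.085},
    {"translation": [0,0,-0.02],"spin": 0,"jaw": 0.085}
  ]
}}

```text
time: 29.3
tool_pos: [454.7, 84.2, 51.4]
tcp_rot: [-179.6, 0.0, 88.1]
ft_force: [-0.8, 0.3, -0.9]
finger_gap: 85.0
grip_force: 0.0
```

{"op": "carry_out", "data": {
  "commands": [
    {"translation": [0,0,-0.02],"spin": 0,"jaw": 0.085},
    {"translation": [0,0,-0.025],"spin": 0,"jaw": 0.085},
    {"translation": [0,0,-0.025],"spin": 0,"jaw": 0.085},
    {"translation": [0,0,-0.025],"spin": 0,"jaw": 0.085},
    {"translation": [0,0,-0.02],"spin": -0.033,"jaw": 0.085},
    {"translation": [0,0,-0.01],"spin": 0,"jaw": 0.085},
    {"translation": [0,0,0],"spin": 0,"jaw": 0.085},
    {"translation": [0,0,0],"spin": 0,"jaw": 0.085}
  ]
}}

```text
time: 29.97
tool_pos: [457.9, 84.4, 179.4]
tcp_rot: [180.0, -0.0, 89.9]
ft_force: [0.4, -0.6, -0.2]
finger_gap: 85.0
grip_force: 0.0
```

Run:
```python
from face import *
s=r.sense();print(rnd(s["tool_pos"]),rnd(s["tcp_rot"]),rnd(s["ft_force"]))
p=look([("hub_a",50),("seat_0",50)]);axis(p,z=50)
p=look([("hub_a",23)],("top",))
```

```text
[457.9, 84.4, 179.4] [180.0, -0.0, 89.9] [0.4, -0.6, -0.2]
wrist [458.4, 159.1, 322.5]
hub_a 0.78 [318.2, 194.2] [458.9, 89.0]
seat_0 0.97 [412.8, 196.6] [547.3, 86.5]
seat_0 0.85 [514.2, 203.0] [643.1, 80.1]
mask 0.65 4302 cen [457.9, 86.7] axis deg 88.0 std [12.3, 28.2] rect [[457.5, 85.3], [130.3, 49.1], 89.5]
top [482.6, -180.6, 960.6]
hub_a 0.88 [229.2, 252.6] [454.8, 87.0]
hub_a 0.65 [441.8, 196.6] [578.8, -439.5]
```

{"op": "carry_out", "data": {
  "commands": [
    {"translation": [-0.012,0,0],"spin": 0,"jaw": 0.085},
    {"translation": [-0.025,0.004,0],"spin": 0,"jaw": 0.085},
    {"translation": [-0.036,0.008,0],"spin": 0,"jaw": 0.085},
    {"translation": [-0.036,0.01,0],"spin": 0,"jaw": 0.085},
    {"translation": [-0.036,0.01,0],"spin": 0,"jaw": 0.085},
    {"translation": [-0.036,0.01,0],"spin": 0,"jaw": 0.085},
    {"translation": [-0.036,0.01,0],"spin": 0,"jaw": 0.085},
    {"translation": [-0.036,0.01,0],"spin": 0,"jaw": 0.085}
  ]
}}

```text
time: 30.93
tool_pos: [519.7, -170.4, 179.1]
tcp_rot: [-180.0, -0.0, 90.0]
ft_force: [0.4, 1.1, 0.1]
finger_gap: 85.3
grip_force: 0.0
```

{"op": "carry_out", "data": {
  "commands": [
    {"translation": [-0.036,0.01,0],"spin": 0,"jaw": 0.085},
    {"translation": [-0.036,0.01,0],"spin": 0,"jaw": 0.085},
    {"translation": [-0.036,0.01,0],"spin": 0,"jaw": 0.085},
    {"translation": [-0.036,0.01,0],"spin": 0,"jaw": 0.085},
    {"translation": [-0.036,0.01,0],"spin": 0,"jaw": 0.085},
    {"translation": [-0.036,0.01,0],"spin": 0,"jaw": 0.085},
    {"translation": [-0.034,0,0],"spin": 0,"jaw": 0.085},
    {"translation": [-0.01,0,0],"spin": 0,"jaw": 0.085}
  ]
}}

```text
time: 31.6
tool_pos: [578.5, -433.3, 178.0]
tcp_rot: [-179.9, 0.0, 89.8]
ft_force: [0.9, -0.6, 0.1]
finger_gap: 84.8
grip_force: 0.0
```

```bash
python3 hub.py v11;python3 hub.py v12
```

```text
[578.5, -433.3, 178.0] [-179.9, 0.0, 89.8]
wrist [579.4, -358.5, 321.0]
hub_a 0.67 [318.9, 197.7] [579.9, -439.1]
mask 0.97 3531 cen [579.7, -438.4] axis deg 87.8 std [12.2, 28.1] rect [[579.8, -439.8], [130.1, 48.8], 88.5]
[579.1, -428.9, 178.4] [-179.9, -0.1, 89.9]
wrist [580.0, -354.4, 321.5]
hub_a 0.75 [319.8, 204.9] [581.6, -442.2]
mask 0.89 3501 cen [579.5, -438.1] axis deg 87.3 std [12.3, 27.8] rect [[579.3, -438.6], [127.9, 48.5], 88.4]
```

{"op": "carry_out", "data": {
  "commands": [
    {"translation": [-0.011,0,0.018],"spin": 0,"jaw": 0.085},
    {"translation": [0,0,0.03],"spin": 0.035,"jaw": 0.085},
    {"translation": [0,0,0.03],"spin": 0,"jaw": 0.085},
    {"translation": [0,0,0.03],"spin": 0,"jaw": 0.085},
    {"translation": [0,0,0.03],"spin": 0,"jaw": 0.085},
    {"translation": [0,0,0.024],"spin": 0,"jaw": 0.085},
    {"translation": [0,0,0.011],"spin": 0,"jaw": 0.085},
    {"translation": [0,0,0],"spin": 0,"jaw": 0.075}
  ]
}}

```text
time: 32.57
tool_pos: [578.1, -436.4, 3.0]
tcp_rot: [-179.7, -0.2, 88.1]
ft_force: [-0.9, -0.1, -1.4]
finger_gap: 75.7
grip_force: 0.0
```

{"op": "carry_out", "data": {
  "commands": [
    {"translation": [0,0,0],"spin": 0,"jaw": 0.07},
    {"translation": [0,0,0],"spin": 0,"jaw": 0.06},
    {"translation": [0,0,0],"spin": 0,"jaw": 0.055},
    {"translation": [0,0,0],"spin": 0,"jaw": 0.05},
    {"translation": [0,0,0],"spin": 0,"jaw": 0.04},
    {"translation": [0,0,0],"spin": 0,"jaw": 0.04},
    {"translation": [0,0,0],"spin": 0,"jaw": 0.04},
    {"translation": [0,0,0],"spin": 0,"jaw": 0.04}
  ],
  "squeeze": 60
}}

```text
time: 33.23
tool_pos: [580.8, -440.6, 9.3]
tcp_rot: [179.9, 0.1, 88.0]
ft_force: [-0.9, 1.0, 7.4]
finger_gap: 45.1
grip_force: 63.3
```

Run:
```python
from hub import *
s=r.sense();print(rnd(s["tool_pos"]),rnd(s["tcp_rot"]),s["finger_gap"],s["grip_force"],rnd(s["ft_force"]))
look([("hub_a",23)])
```

```text
[580.8, -440.6, 9.3] [179.9, 0.1, 88.0] 45.087227590113024 63.3189582824707 [-0.9, 1.0, 7.4]
wrist [583.6, -365.7, 152.2]
hub_a 0.59 [318.0, 275.1] [581.4, -439.4]
```

{"op": "carry_out", "data": {
  "commands": [
    {"translation": [0,0,-0.01],"spin": 0,"jaw": 0.04},
    {"translation": [0,0,-0.02],"spin": 0,"jaw": 0.04},
    {"translation": [0,0,-0.03],"spin": 0,"jaw": 0.04},
    {"translation": [0,0,-0.03],"spin": -0.033,"jaw": 0.04},
    {"translation": [0,0,-0.02],"spin": 0,"jaw": 0.04},
    {"translation": [0,0,-0.01],"spin": 0,"jaw": 0.04},
    {"translation": [0,0,0],"spin": 0,"jaw": 0.04},
    {"translation": [0.002,-0.01,0],"spin": 0,"jaw": 0.04}
  ]
}}

```text
time: 34.0
tool_pos: [570.7, -437.3, 126.5]
tcp_rot: [179.9, 0.0, 89.9]
ft_force: [0.2, -0.7, -5.5]
finger_gap: 45.4
grip_force: 62.9
```

{"op": "carry_out", "data": {
  "commands": [
    {"translation": [0.005,-0.02,0],"spin": 0,"jaw": 0.04},
    {"translation": [0.006,-0.025,0],"spin": 0,"jaw": 0.04},
    {"translation": [0.007,-0.028,0],"spin": 0,"jaw": 0.04},
    {"translation": [0.007,-0.028,0],"spin": 0,"jaw": 0.04},
    {"translation": [0.006,-0.022,0],"spin": 0,"jaw": 0.04},
    {"translation": [0.004,-0.014,0],"spin": 0,"jaw": 0.04},
    {"translation": [0,0,0],"spin": 0,"jaw": 0.04},
    {"translation": [0,0,0],"spin": 0,"jaw": 0.04}
  ]
}}

```text
time: 34.67
tool_pos: [431.5, -401.3, 124.8]
tcp_rot: [-179.9, -0.1, 89.8]
ft_force: [1.0, -0.4, -4.6]
finger_gap: 45.4
grip_force: 63.2
```

Run:
```python
from hub import *
s=r.sense();print(rnd(s["tool_pos"]),rnd(s["tcp_rot"]),s["finger_gap"],s["grip_force"],rnd(s["ft_force"]))
look([("hub_a",s["tool_pos"][2]+17)])
```

```text
[431.5, -401.3, 124.8] [-179.9, -0.1, 89.8] 45.36355104527654 63.166548013687134 [1.0, -0.4, -4.6]
wrist [432.5, -326.9, 268.0]
hub_a 0.79 [318.9, 275.3] [432.5, -398.3]
```

{"op": "carry_out", "data": {
  "commands": [
    {"translation": [-0.001,0,0.01],"spin": 0,"jaw": 0.04},
    {"translation": [0,0,0.02],"spin": 0,"jaw": 0.04},
    {"translation": [0,0,0.02],"spin": 0,"jaw": 0.04},
    {"translation": [0,0,0.015],"spin": 0,"jaw": 0.04},
    {"translation": [0,0,0.008],"spin": 0,"jaw": 0.04},
    {"translation": [0,0,0.004],"spin": 0,"jaw": 0.04},
    {"translation": [0,0,0.002],"spin": 0,"jaw": 0.04},
    {"translation": [0,0,0],"spin": 0,"jaw": 0.04}
  ]
}}

```text
time: 35.43
tool_pos: [433.2, -403.3, 48.1]
tcp_rot: [-180.0, -0.0, 89.9]
ft_force: [-0.2, 0.8, -3.9]
finger_gap: 45.4
grip_force: 63.3
```

{"op": "carry_out", "data": {
  "commands": [
    {"translation": [0,0,0.001],"spin": 0,"jaw": 0.04},
    {"translation": [0,0,0.001],"spin": 0,"jaw": 0.04},
    {"translation": [0,0,0],"spin": 0,"jaw": 0.04},
    {"translation": [0,0,0],"spin": 0,"jaw": 0.04},
    {"translation": [0,0,0],"spin": 0,"jaw": 0.04},
    {"translation": [0,0,0],"spin": 0,"jaw": 0.04},
    {"translation": [0,0,0],"spin": 0,"jaw": 0.04},
    {"translation": [0,0,0],"spin": 0,"jaw": 0.04}
  ]
}}

```text
time: 36.1
tool_pos: [433.2, -404.0, 47.4]
tcp_rot: [180.0, 0.1, 89.9]
ft_force: [-4.7, 4.1, 5.6]
finger_gap: 45.4
grip_force: 64.4
```

{"op": "carry_out", "data": {
  "commands": [
    {"translation": [0,0,0],"spin": 0,"jaw": 0.044},
    {"translation": [0,0,0],"spin": 0,"jaw": 0.05},
    {"translation": [0,0,0],"spin": 0,"jaw": 0.06},
    {"translation": [0,0,0],"spin": 0,"jaw": 0.085},
    {"translation": [0,0,0],"spin": 0,"jaw": 0.085},
    {"translation": [0,0,0],"spin": 0,"jaw": 0.085},
    {"translation": [0,0,-0.01],"spin": 0,"jaw": 0.085},
    {"translation": [0,0,-0.02],"spin": 0,"jaw": 0.085}
  ]
}}

```text
time: 36.77
tool_pos: [431.3, -401.6, 73.6]
tcp_rot: [-179.8, -0.2, 89.9]
ft_force: [1.1, 0.2, 0.2]
finger_gap: 85.1
grip_force: 0.0
```

{"op": "carry_out", "data": {
  "commands": [
    {"translation": [0,0,-0.025],"spin": 0,"jaw": 0.085},
    {"translation": [0,0,-0.025],"spin": 0,"jaw": 0.085},
    {"translation": [0,0,-0.025],"spin": 0,"jaw": 0.085},
    {"translation": [0,0,-0.015],"spin": 0,"jaw": 0.085},
    {"translation": [0,0,0],"spin": 0,"jaw": 0.085},
    {"translation": [0,0,0],"spin": 0,"jaw": 0.085},
    {"translation": [0,0,0],"spin": 0,"jaw": 0.085},
    {"translation": [0,0,0],"spin": 0,"jaw": 0.085}
  ]
}}

```text
time: 37.43
tool_pos: [432.2, -402.5, 164.1]
tcp_rot: [-179.9, -0.1, 89.9]
ft_force: [0.7, -0.2, 0.3]
finger_gap: 84.8
grip_force: 0.0
```

{"op": "carry_out", "data": {
  "commands": [
    {"translation": [0,0.015,0],"spin": 0,"jaw": 0.085},
    {"translation": [0,0.02,0],"spin": 0,"jaw": 0.085},
    {"translation": [0,0.025,0],"spin": 0,"jaw": 0.085},
    {"translation": [0,0.025,0],"spin": 0,"jaw": 0.085},
    {"translation": [0,0.02,0],"spin": 0,"jaw": 0.085},
    {"translation": [0,0.015,0],"spin": 0,"jaw": 0.085},
    {"translation": [0,0,0],"spin": 0,"jaw": 0.085},
    {"translation": [0,0,0],"spin": 0,"jaw": 0.085}
  ]
}}

```text
time: 38.1
tool_pos: [552.5, -402.7, 163.8]
tcp_rot: [-179.9, -0.1, 89.9]
ft_force: [-0.4, 0.1, 0.0]
finger_gap: 85.1
grip_force: 0.0
```

{"op": "carry_out", "data": {
  "commands": [
    {"translation": [0,0,0],"spin": 0,"jaw": 0.085},
    {"translation": [0,0,0],"spin": 0,"jaw": 0.085},
    {"translation": [0,0,0],"spin": 0,"jaw": 0.085},
    {"translation": [0,0,0],"spin": 0,"jaw": 0.085},
    {"translation": [0,0,0],"spin": 0,"jaw": 0.085},
    {"translation": [0,0,0],"spin": 0,"jaw": 0.085},
    {"translation": [0,0,0],"spin": 0,"jaw": 0.085},
    {"translation": [0,0,0],"spin": 0,"jaw": 0.085}
  ]
}}

```text
time: 38.77
tool_pos: [552.8, -403.5, 165.9]
tcp_rot: [180.0, 0.0, 89.9]
ft_force: [0.3, -0.4, -0.2]
finger_gap: 84.7
grip_force: 0.0
```

Run:
```python
from face import *
s=r.sense();print(rnd(s["tool_pos"]))
p=look([("hub_a",60)]);face(p,(432,-403,60),1)
```

```text
[552.8, -403.5, 165.9]
wrist [553.5, -328.9, 308.9]
hub_a 0.66 [178.3, 208.0] [432.9, -404.9]
side
[[107 156 157 157 157 157 156 155 154 153]
 [120 144 143 141 139 137 135 133 131 130]
 [110 119 118 117 117 116 116 116 115 117]
 [103 113 114 114 114 114 115 114 115 116]
 [101 113 114 114 115 115 116 116 115 117]
 [ 98 104 109 114 115 115 115 115  93 108]
 [ 95  89 108 114 115 114 115 115 102 113]
 [ 93 110 113 113 114 114 114 115 116 116]
 [ 89 113 115 113 113 114 114 114 113 113]
 [ 83 101 101  99  97  95  94  92  90  89]]
top
[[117 163 166 165 168 166 166 166 166 166]
 [123 169 170 167 167  98 158 167 167 166]
 [122 169 170 167 169 164 166 166 166 166]
 [121 168 170 166 169 169 166 166 166 166]
 [119 167 169 166 168 168 166 166 166 165]
 [116 167 169 165 168 168 165 165 165 165]
 [115 166 168 165 166 168 164 164 165 164]
 [113 166 168 164 165 159 162 164 164 164]
 [113 165 167 164 164 108 144 163 163 164]
 [107 153 153 149 144 142 146 154 145 125]]
```

{"op": "carry_out", "data": {
  "commands": [
    {"translation": [0,-0.035,0],"spin": 0,"jaw": 0.085},
    {"translation": [0,-0.04,0],"spin": 0,"jaw": 0.085},
    {"translation": [0,-0.04,0],"spin": 0,"jaw": 0.085},
    {"translation": [0,-0.04,0],"spin": 0,"jaw": 0.085},
    {"translation": [0,-0.035,0],"spin": 0,"jaw": 0.085},
    {"translation": [0,-0.02,0],"spin": 0,"jaw": 0.085},
    {"translation": [0,0,0],"spin": 0,"jaw": 0.085},
    {"translation": [0,0,0],"spin": 0,"jaw": 0.085}
  ]
}}

```text
time: 39.53
tool_pos: [342.2, -403.4, 166.2]
tcp_rot: [180.0, 0.0, 89.8]
ft_force: [1.7, -0.3, 0.6]
finger_gap: 84.9
grip_force: 0.0
```

Run:
```python
from face import *
s=r.sense();print(rnd(s["tool_pos"]))
p=look([("hub_a",60)]);face(p,(432,-403,60),-1);axis(p,z=60)
p=look([("hub_a",60)],("top",))
```

```text
[342.2, -403.4, 166.2]
wrist [342.9, -328.7, 309.2]
hub_a 0.83 [423.0, 205.1] [433.6, -403.1]
side
[[ 77  92 101 102 102 102 103 104 104 104]
 [ 72  95  99 101 101 102 102 102 103 103]
 [ 78  96  90 100 101 101 101 101  99 101]
 [ 76  86  80  99 101 101 102 101  86  97]
 [ 73  90  92  99  99 100 100 100  79  98]
 [ 75  96  98  98  98  99  99  99  94 100]
 [ 76  98  98  99  98  99  99 100  99 101]
 [ 78  97  97  99  99 100 100 100 100 101]
 [ 76  90  90  92  95  95  96  96  99  99]
 [ 73  76  78  79  80  82  84  85  86  85]]
top
[[121 210 219 221 225 228 226 227 229 226]
 [124 234 242 240 240 153 215 235 234 231]
 [121 232 241 238 239 233 234 233 233 231]
 [120 228 240 237 237 237 233 232 232 230]
 [117 225 238 235 235 235 231 231 231 229]
 [116 222 236 234 233 234 230 230 230 228]
 [113 219 234 232 231 233 230 229 229 228]
 [112 216 232 231 229 223 224 228 228 226]
 [108 213 231 230 228 167 190 227 227 226]
 [ 88 192 209 213 214 193 182 179 180 176]]
mask 0.79 5837 cen [435.3, -399.3] axis deg 97.2 std [15.7, 25.4] rect [[432.7, -397.2], [70.7, 102.9], 33.6]
top [482.6, -180.6, 960.6]
hub_a 0.89 [229.4, 250.3] [461.3, 76.0]
hub_a 0.63 [433.4, 258.1] [432.4, -401.8]
```

{"op": "carry_out", "data": {
  "commands": [
    {"translation": [0,0.015,0],"spin": 0,"jaw": 0.085},
    {"translation": [0,0.025,0],"spin": 0,"jaw": 0.085},
    {"translation": [0,0.025,0],"spin": 0,"jaw": 0.085},
    {"translation": [0,0.017,0],"spin": 0,"jaw": 0.085},
    {"translation": [0,0.009,0.02],"spin": 0,"jaw": 0.085},
    {"translation": [0,0,0.03],"spin": 0,"jaw": 0.085},
    {"translation": [0,0,0.03],"spin": 0,"jaw": 0.085},
    {"translation": [0,0,0.02],"spin": 0,"jaw": 0.085}
  ]
}}

```text
time: 40.45
tool_pos: [434.0, -401.6, 62.4]
tcp_rot: [-179.9, -0.1, 90.0]
ft_force: [-0.7, 0.5, -0.7]
finger_gap: 85.2
grip_force: 0.0
```

{"op": "carry_out", "data": {
  "commands": [
    {"translation": [0,0,0.012],"spin": 0,"jaw": 0.085},
    {"translation": [0,0,0.009],"spin": 0,"jaw": 0.085},
    {"translation": [0,0,0],"spin": 0,"jaw": 0.07},
    {"translation": [0,0,0],"spin": 0,"jaw": 0.06},
    {"translation": [0,0,0],"spin": 0,"jaw": 0.055},
    {"translation": [0,0,0],"spin": 0,"jaw": 0.05},
    {"translation": [0,0,0],"spin": 0,"jaw": 0.047},
    {"translation": [0,0,0],"spin": 0,"jaw": 0.04}
  ]
}}

```text
time: 41.12
tool_pos: [433.2, -404.2, 46.3]
tcp_rot: [-179.9, 0.1, 89.9]
ft_force: [-7.9, 0.7, 5.9]
finger_gap: 45.2
grip_force: 60.0
```

{"op": "carry_out", "data": {
  "commands": [
    {"translation": [0,0,0],"spin": 0,"jaw": 0.04},
    {"translation": [0,0,0],"spin": 0,"jaw": 0.04},
    {"translation": [0,0,0],"spin": 0,"jaw": 0.04},
    {"translation": [0,0,-0.005],"spin": 0,"jaw": 0.04},
    {"translation": [0,0,-0.015],"spin": 0,"jaw": 0.04},
    {"translation": [0,0,-0.025],"spin": 0,"jaw": 0.04},
    {"translation": [0,0,-0.03],"spin": 0,"jaw": 0.04},
    {"translation": [0,0,-0.03],"spin": 0,"jaw": 0.04}
  ]
}}

```text
time: 41.78
tool_pos: [433.3, -402.4, 150.2]
tcp_rot: [-179.9, -0.1, 89.9]
ft_force: [0.3, -0.6, -4.3]
finger_gap: 45.3
grip_force: 62.1
```

Run:
```python
from hub import *
s=r.sense();print(rnd(s["tool_pos"]),rnd(s["tcp_rot"]),s["finger_gap"],s["grip_force"],rnd(s["ft_force"]))
p=look([("hub_a",s["tool_pos"][2]+17)])
```

```text
[433.3, -402.4, 150.2] [-179.9, -0.1, 89.9] 45.309480214220734 62.058531045913696 [0.3, -0.6, -4.3]
wrist [434.2, -328.0, 293.4]
hub_a 0.75 [315.0, 275.4] [432.6, -399.5]
```

{"op": "carry_out", "data": {
  "commands": [
    {"translation": [0.01,0.004,-0.005],"spin": 0,"jaw": 0.04},
    {"translation": [0.02,0.01,-0.005],"spin": 0,"jaw": 0.04},
    {"translation": [0.03,0.014,-0.005],"spin": 0,"jaw": 0.04},
    {"translation": [0.035,0.015,0],"spin": 0,"jaw": 0.04},
    {"translation": [0.035,0.015,0],"spin": 0,"jaw": 0.04},
    {"translation": [0.035,0.015,0],"spin": 0,"jaw": 0.04},
    {"translation": [0.035,0.015,0],"spin": 0,"jaw": 0.04},
    {"translation": [0.035,0.015,0],"spin": 0,"jaw": 0.04}
  ]
}}

```text
time: 42.55
tool_pos: [536.6, -165.6, 162.7]
tcp_rot: [-179.8, -0.1, 89.9]
ft_force: [0.6, -0.1, -4.4]
finger_gap: 45.2
grip_force: 62.1
```

{"op": "carry_out", "data": {
  "commands": [
    {"translation": [0.035,0.015,0],"spin": 0,"jaw": 0.04},
    {"translation": [0.035,0.015,0],"spin": 0,"jaw": 0.04},
    {"translation": [0.035,0.015,0],"spin": 0,"jaw": 0.04},
    {"translation": [0.035,0.015,0],"spin": 0,"jaw": 0.04},
    {"translation": [0.035,0.015,0],"spin": 0,"jaw": 0.04},
    {"translation": [0.03,0.015,0],"spin": 0,"jaw": 0.04},
    {"translation": [0.01,0.01,0],"spin": 0,"jaw": 0.04},
    {"translation": [0,0,0],"spin": 0.033,"jaw": 0.04}
  ]
}}

```text
time: 43.22
tool_pos: [637.6, 50.8, 162.3]
tcp_rot: [-179.9, -0.1, 88.3]
ft_force: [0.3, -0.6, -5.0]
finger_gap: 45.6
grip_force: 62.9
```

Run:
```python
from hub import *
for i in range(3): p=look([("seat_0",50),("hub_a",50)],save=f"v13_{i}")
s=r.sense();print(rnd(s["tool_pos"]),rnd(s["tcp_rot"]),s["finger_gap"],s["grip_force"],rnd(s["ft_force"]))
```

```text
wrist [640.8, 125.2, 305.4]
seat_0 0.73 [212.0, 164.7] [549.1, 88.5]
seat_0 0.68 [324.7, 169.0] [644.7, 81.9]
hub_a 0.83 [317.0, 274.8] [634.9, -19.0]
hub_a 0.78 [107.5, 171.0] [458.9, 85.9]
wrist [639.9, 121.7, 305.6]
seat_0 0.88 [212.5, 163.6] [548.3, 85.8]
hub_a 0.75 [320.2, 275.4] [636.4, -23.8]
hub_a 0.68 [107.0, 167.6] [457.7, 85.4]
wrist [640.3, 120.5, 306.9]
seat_0 0.86 [322.2, 163.6] [642.4, 81.2]
seat_0 0.56 [210.5, 158.5] [547.7, 88.9]
hub_a 0.63 [318.8, 274.9] [635.8, -25.2]
hub_a 0.6 [106.7, 164.8] [458.1, 86.7]
[637.5, 45.7, 164.7] [-180.0, -0.0, 88.0] 45.12550240781233 62.91706681251526 [0.6, -0.1, -5.4]
```

{"op": "carry_out", "data": {
  "commands": [
    {"translation": [0.007,0.003,0],"spin": 0,"jaw": 0.04},
    {"translation": [0.012,0,0],"spin": 0,"jaw": 0.04},
    {"translation": [0.012,0,0],"spin": 0,"jaw": 0.04},
    {"translation": [0.0055,0,0.01],"spin": 0,"jaw": 0.04},
    {"translation": [0,0,0.02],"spin": 0,"jaw": 0.04},
    {"translation": [0,0,0.025],"spin": 0,"jaw": 0.04},
    {"translation": [0,0,0.025],"spin": 0,"jaw": 0.04},
    {"translation": [0,0,0.02],"spin": 0,"jaw": 0.04}
  ]
}}

```text
time: 44.33
tool_pos: [640.8, 83.8, 61.9]
tcp_rot: [-179.9, 0.0, 88.1]
ft_force: [-1.2, -0.3, -4.7]
finger_gap: 45.6
grip_force: 62.9
```

Run:
```python
from hub import *
p=look([("seat_0",50)],save="v14")
s=r.sense();print(rnd(s["tool_pos"]),rnd(s["tcp_rot"]),s["finger_gap"],s["grip_force"],rnd(s["ft_force"]))
for q in [(641.5+1.6,128,54),(641.5,82,50)]: print(q,rnd(proj(p,q)))
```

```text
wrist [644.1, 158.5, 204.9]
[637.8, 83.5, 58.8] [-179.5, 0.0, 88.1] 45.38405151406041 62.62973427772522 [-1.2, -0.0, -5.3]
(643.1, 128, 54) [318.4, 178.2]
(641.5, 82, 50) [318.3, 257.0]
```

View pics/v14_wrist.png

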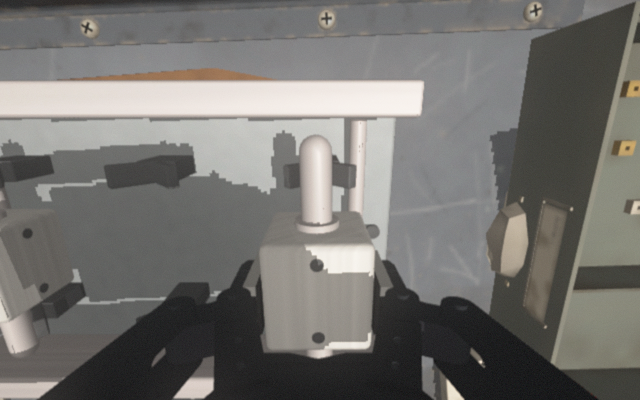

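The far vee (285–355, row 175) is centred within about 2 mm of the shaft (column 316), and the seated hub is at the left edge. Lowering now.

{"op": "carry_out", "data": {
  "commands": [
    {"translation": [0,0.0005,0.008],"spin": 0,"jaw": 0.04},
    {"translation": [0,0,0.007],"spin": 0,"jaw": 0.04},
    {"translation": [0,0,0.005],"spin": 0,"jaw": 0.04},
    {"translation": [0,0,0.003],"spin": 0,"jaw": 0.04},
    {"translation": [0,0,0.002],"spin": 0,"jaw": 0.04},
    {"translation": [0,0,0.001],"spin": 0,"jaw": 0.04},
    {"translation": [0,0,0],"spin": 0,"jaw": 0.04},
    {"translation": [0,0,0],"spin": 0,"jaw": 0.04}
  ]
}}

```text
time: 45.1
tool_pos: [642.8, 82.6, 39.2]
tcp_rot: [180.0, -0.0, 88.0]
ft_force: [-0.4, -0.0, -4.3]
finger_gap: 45.1
grip_force: 62.9
```

{"op": "carry_out", "data": {
  "commands": [
    {"translation": [0,0,0.001],"spin": 0,"jaw": 0.04},
    {"translation": [0,0,0.001],"spin": 0,"jaw": 0.04},
    {"translation": [0,0,0.001],"spin": 0,"jaw": 0.04},
    {"translation": [0,0,0],"spin": 0,"jaw": 0.04},
    {"translation": [0,0,0],"spin": 0,"jaw": 0.04},
    {"translation": [0,0,0],"spin": 0,"jaw": 0.04},
    {"translation": [0,0,0],"spin": 0,"jaw": 0.04},
    {"translation": [0,0,0],"spin": 0,"jaw": 0.04}
  ]
}}

```text
time: 45.77
tool_pos: [642.6, 82.5, 36.8]
tcp_rot: [180.0, 0.0, 88.0]
ft_force: [-5.6, 0.5, 3.5]
finger_gap: 45.5
grip_force: 62.9
```

Contact. Releasing, rising and measuring.

{"op": "carry_out", "data": {
  "commands": [
    {"translation": [0,-0.0005,0.001],"spin": 0,"jaw": 0.04},
    {"translation": [0,0,0],"spin": 0,"jaw": 0.045},
    {"translation": [0,0,0],"spin": 0,"jaw": 0.05},
    {"translation": [0,0,0],"spin": 0,"jaw": 0.06},
    {"translation": [0,0,0],"spin": 0,"jaw": 0.085},
    {"translation": [0,0,0],"spin": 0,"jaw": 0.085},
    {"translation": [0,0,0],"spin": 0,"jaw": 0.085},
    {"translation": [0,0,-0.02],"spin": 0,"jaw": 0.085}
  ]
}}

```text
time: 46.43
tool_pos: [638.8, 82.5, 50.3]
tcp_rot: [-179.6, 0.0, 88.0]
ft_force: [-0.6, -0.8, -0.1]
finger_gap: 84.9
grip_force: 0.0
```

{"op": "carry_out", "data": {
  "commands": [
    {"translation": [0,0,-0.02],"spin": 0,"jaw": 0.085},
    {"translation": [0,0,-0.025],"spin": 0,"jaw": 0.085},
    {"translation": [0,0,-0.025],"spin": 0,"jaw": 0.085},
    {"translation": [0,0,-0.025],"spin": 0,"jaw": 0.085},
    {"translation": [0,0,-0.02],"spin": -0.035,"jaw": 0.085},
    {"translation": [0,0,-0.01],"spin": 0,"jaw": 0.085},
    {"translation": [0,0,0],"spin": 0,"jaw": 0.085},
    {"translation": [0,0,0],"spin": 0,"jaw": 0.085}
  ]
}}

```text
time: 47.1
tool_pos: [642.2, 82.7, 179.5]
tcp_rot: [180.0, -0.0, 89.9]
ft_force: [0.2, -0.3, -0.4]
finger_gap: 84.9
grip_force: 0.0
```

Run:
```python
from face import *
p=look([("hub_a",50),("seat_0",50)]);axis(p,z=50);face(p,(642,83,50),-1)
p=look([("hub_a",50),("crank_knob",81),("crank_axis",81),("carton",0),("charcoal_block",0)],("top",))
s=r.sense();print(rnd(s["tool_pos"]),rnd(s["tcp_rot"]),rnd(s["ft_force"]))
```

```text
wrist [642.7, 157.4, 322.6]
hub_a 0.85 [318.7, 197.7] [643.6, 83.8]
hub_a 0.56 [120.0, 195.3] [458.1, 86.5]
seat_0 0.9 [217.4, 195.1] [549.1, 86.5]
mask 0.76 4351 cen [642.3, 85.5] axis deg 88.3 std [12.5, 28.1] rect [[642.8, 84.4], [130.1, 50.1], 88.4]
mask 0.65 5914 cen [455.0, 86.9] axis deg 80.0 std [18.3, 26.8] rect [[457.5, 85.2], [105.9, 85.4], 50.7]
side
[[126 147 156 159 135 129 128 126 127 126]
 [148 150 152 149 138 136 134 136 141 134]
 [165 151 151 148 144 142 139 153 158 146]
 [162 152 152 150 150 148 145 178 178 155]
 [157 155 154 155 155 153 157 206 200 165]
 [158 157 157 158 157 156 175 223 218 168]
 [158 158 159 160 159 158 198 231 227 161]
 [158 159 160 160 160 161 220 238 234 151]
 [159 159 160 161 162 166 237 241 235 140]
 [160 160 160 161 162 180 245 244 229 133]]
top
[[186 246 247 247 248 242 247 246 247 241]
 [191 247 248 248 231 180 250 250 251 246]
 [162 198 238 247 250 249 250 250 251 245]
 [147 163 176 183 188 185 208 195 187 185]
 [148 162 194 160 166 163 162 162 164 160]
 [149 161 170 160 165 162 161 161 163 156]
 [158 161 178 159 164 161 161 160 162 159]
 [157 160 163 158 154 151 159 159 161 164]
 [157 164 208 216 172 185 226 225 200 213]
 [151 169 174 178 223 231 195 213 218 221]]
top [482.6, -180.6, 960.6]
hub_a 0.65 [226.6, 177.4] [638.4, 86.0]
hub_a 0.57 [226.5, 252.6] [455.7, 85.8]
crank_knob 0.55 [298.5, 212.9] [544.3, -92.4]
carton 0.92 [342.1, 155.0] [695.9, -199.3]
charcoal_block 0.72 [308.1, 155.1] [698.5, -111.7]
[641.9, 82.7, 179.4] [-180.0, 0.0, 90.0] [-0.3, -0.2, 0.3]
```

{"op": "carry_out", "data": {
  "commands": [
    {"translation": [-0.012,-0.007,0],"spin": 0,"jaw": 0.085},
    {"translation": [-0.025,-0.013,0],"spin": 0,"jaw": 0.085},
    {"translation": [-0.03,-0.017,0],"spin": 0,"jaw": 0.085},
    {"translation": [-0.03,-0.017,0],"spin": 0,"jaw": 0.085},
    {"translation": [-0.03,-0.017,0],"spin": 0,"jaw": 0.085},
    {"translation": [-0.03,-0.016,0],"spin": 0,"jaw": 0.085},
    {"translation": [-0.022,-0.011,0],"spin": 0,"jaw": 0.07},
    {"translation": [-0.0095,-0.005,0],"spin": 0,"jaw": 0.06}
  ]
}}

```text
time: 48.27
tool_pos: [537.7, -108.5, 180.0]
tcp_rot: [-180.0, 0.1, 89.9]
ft_force: [-0.9, -0.9, -0.2]
finger_gap: 63.5
grip_force: 0.0
```

{"op": "carry_out", "data": {
  "commands": [
    {"translation": [0,0,0],"spin": 0,"jaw": 0.05},
    {"translation": [0,0,0.02],"spin": 0,"jaw": 0.05},
    {"translation": [0,0,0.025],"spin": 0,"jaw": 0.05},
    {"translation": [0,0,0.025],"spin": 0,"jaw": 0.05},
    {"translation": [0,0,0.02],"spin": 0,"jaw": 0.05},
    {"translation": [0,0,0.015],"spin": 0,"jaw": 0.05},
    {"translation": [0,0,0.006],"spin": 0,"jaw": 0.05},
    {"translation": [0,0,0],"spin": 0,"jaw": 0.05}
  ]
}}

```text
time: 48.93
tool_pos: [538.2, -104.3, 66.9]
tcp_rot: [-179.8, -0.1, 90.1]
ft_force: [-0.4, 0.1, -0.0]
finger_gap: 50.0
grip_force: 0.0
```

Run:
```python
from look import *
p=look([("crank_knob",81),("crank_axis",81)])
s=r.sense();print(rnd(s["tool_pos"]),rnd(s["tcp_rot"]),rnd(s["ft_force"]))
a=np.radians(-98.6-12*np.arange(28));q=np.round(42.2*np.c_[np.sin(a),np.cos(a)],1);d=np.diff(q,axis=0)
for k in range(27):print(np.round(d[k],1),end=' ' if k%8<7 else '\n')
```

```text
wrist [539.1, -29.9, 210.0]
crank_knob 0.76 [319.9, 278.2] [539.7, -104.6]
crank_axis 0.63 [331.6, 195.5] [544.8, -63.5]
[540.2, -105.6, 70.2] [179.9, 0.0, 90.0] [0.5, 0.1, -0.3]
[ 2.2 -8.5] [ 3.9 -7.9] [ 5.6 -6.9] [ 6.8 -5.6] [ 7.8 -4.1] [ 8.5 -2.3] [ 8.8 -0.6] [8.7 1.4]
[8.3 3.1] [7.4 4.7] [6.3 6.2] [4.9 7.4] [3.2 8.2] [1.4 8.7] [-0.4  8.8] [-2.2  8.5]
[-3.9  7.9] [-5.6  6.9] [-6.8  5.6] [-7.8  4.1] [-8.5  2.3] [-8.8  0.6] [-8.7 -1.4] [-8.3 -3.1]
[-7.4 -4.7] [-6.3 -6.2] [-4.9 -7.4]
```

{"op": "carry_out", "data": {
  "commands": [
    {"translation": [0,0,0],"spin": 0,"jaw": 0.04},
    {"translation": [0,0,0],"spin": 0,"jaw": 0.03},
    {"translation": [0,0,0],"spin": 0,"jaw": 0.025},
    {"translation": [0,0,0],"spin": 0,"jaw": 0.02},
    {"translation": [0,0,0],"spin": 0,"jaw": 0.01},
    {"translation": [0,0,0],"spin": 0,"jaw": 0.01},
    {"translation": [0,0,0],"spin": 0,"jaw": 0.01},
    {"translation": [0,0,0],"spin": 0,"jaw": 0.01}
  ],
  "squeeze": 35
}}

```text
time: 49.75
tool_pos: [539.6, -106.0, 69.4]
tcp_rot: [179.9, 0.0, 90.0]
ft_force: [0.1, 0.4, 5.1]
finger_gap: 14.9
grip_force: 34.2
```

{"op": "carry_out", "data": {
  "commands": [
    {"translation": [0.0022,-0.0085,0],"spin": 0,"jaw": 0.01},
    {"translation": [0.0039,-0.0079,0],"spin": 0,"jaw": 0.01},
    {"translation": [0.0056,-0.0069,0],"spin": 0,"jaw": 0.01},
    {"translation": [0.0068,-0.0056,0],"spin": 0,"jaw": 0.01},
    {"translation": [0.0078,-0.0041,0],"spin": 0,"jaw": 0.01},
    {"translation": [0.0085,-0.0023,0],"spin": 0,"jaw": 0.01},
    {"translation": [0.0088,-0.0006,0],"spin": 0,"jaw": 0.01},
    {"translation": [0.0087,0.0014,0],"spin": 0,"jaw": 0.01}
  ]
}}

```text
time: 50.42
tool_pos: [504.2, -54.5, 69.3]
tcp_rot: [180.0, 0.1, 90.0]
ft_force: [-1.6, -6.1, 7.0]
finger_gap: 14.9
grip_force: 35.2
```

Run:
```python
from look import *
s=r.sense();print(rnd(s["tool_pos"]),rnd(s["tcp_rot"]),rnd(s["ft_force"]),s["finger_gap"])
look([("crank_knob",81)])
```

```text
[504.2, -54.5, 69.3] [180.0, 0.1, 90.0] [-1.6, -6.1, 7.0] 14.920850313228238
wrist [504.7, 20.5, 212.2]
crank_knob 0.83 [317.5, 275.4] [504.5, -54.6]
```

{"op": "carry_out", "data": {
  "commands": [
    {"translation": [0.0083,0.0031,0],"spin": 0,"jaw": 0.01},
    {"translation": [0.0074,0.0047,0],"spin": 0,"jaw": 0.01},
    {"translation": [0.0063,0.0062,0],"spin": 0,"jaw": 0.01},
    {"translation": [0.0049,0.0074,0],"spin": 0,"jaw": 0.01},
    {"translation": [0.0032,0.0082,0],"spin": 0,"jaw": 0.01},
    {"translation": [0.0014,0.0087,0],"spin": 0,"jaw": 0.01},
    {"translation": [-0.0004,0.0088,0],"spin": 0,"jaw": 0.01},
    {"translation": [-0.0022,0.0085,0],"spin": 0,"jaw": 0.01}
  ]
}}

```text
time: 51.18
tool_pos: [559.5, -24.6, 69.2]
tcp_rot: [-179.9, 0.0, 90.0]
ft_force: [-8.7, -2.0, 11.2]
finger_gap: 14.8
grip_force: 35.6
```

{"op": "carry_out", "data": {
  "commands": [
    {"translation": [-0.0039,0.0079,0],"spin": 0,"jaw": 0.01},
    {"translation": [-0.0056,0.0069,0],"spin": 0,"jaw": 0.01},
    {"translation": [-0.0068,0.0056,0],"spin": 0,"jaw": 0.01},
    {"translation": [-0.0078,0.0041,0],"spin": 0,"jaw": 0.01},
    {"translation": [-0.0085,0.0023,0],"spin": 0,"jaw": 0.01},
    {"translation": [-0.0088,0.0006,0],"spin": 0,"jaw": 0.01},
    {"translation": [-0.0087,-0.0014,0],"spin": 0,"jaw": 0.01},
    {"translation": [-0.0083,-0.0031,0],"spin": 0,"jaw": 0.01}
  ]
}}

```text
time: 51.85
tool_pos: [583.4, -81.9, 69.4]
tcp_rot: [180.0, -0.1, 90.0]
ft_force: [-0.5, 8.9, 5.8]
finger_gap: 14.5
grip_force: 35.1
```

{"op": "carry_out", "data": {
  "commands": [
    {"translation": [-0.0074,-0.0047,0],"spin": 0,"jaw": 0.01},
    {"translation": [-0.0063,-0.0062,0],"spin": 0,"jaw": 0.01},
    {"translation": [-0.0025,-0.0037,0],"spin": 0,"jaw": 0.01},
    {"translation": [-0.0024,-0.0037,0],"spin": 0,"jaw": 0.01},
    {"translation": [0,0,0],"spin": 0,"jaw": 0.01},
    {"translation": [0,0,0],"spin": 0,"jaw": 0.01},
    {"translation": [0,0,0],"spin": 0,"jaw": 0.01},
    {"translation": [0,0,0],"spin": 0,"jaw": 0.01}
  ]
}}

```text
time: 52.52
tool_pos: [565.2, -101.3, 69.4]
tcp_rot: [179.9, -0.0, 90.0]
ft_force: [1.4, 2.4, 6.3]
finger_gap: 14.9
grip_force: 35.0
```

Run:
```python
from look import *
s=r.sense();t=s["tool_pos"];print(rnd(t),rnd(s["tcp_rot"]),rnd(s["ft_force"]),s["finger_gap"])
print("crank",np.radians((-92-np.degrees(np.arctan2(t[1]+64,t[0]-545.2)))%360))
look([("crank_knob",81),("crank_axis",81)])
```

```text
[565.2, -101.3, 69.4] [179.9, -0.0, 90.0] [1.4, 2.4, 6.3] 14.881863380073801
crank 5.756240015980623
wrist [565.6, -26.6, 212.4]
crank_knob 0.68 [316.3, 275.1] [565.0, -101.3]
crank_axis 0.85 [273.1, 201.6] [545.5, -63.9]
```

{"op": "carry_out", "data": {
  "commands": [
    {"translation": [-0.0005,-0.0009,0],"spin": 0,"jaw": 0.01},
    {"translation": [-0.0005,-0.001,0],"spin": 0,"jaw": 0.01},
    {"translation": [-0.0005,-0.001,0],"spin": 0,"jaw": 0.01},
    {"translation": [0,0,0],"spin": 0,"jaw": 0.01},
    {"translation": [0,0,0],"spin": 0,"jaw": 0.01},
    {"translation": [0,0,0],"spin": 0,"jaw": 0.01},
    {"translation": [0,0,0],"spin": 0,"jaw": 0.01},
    {"translation": [0,0,0],"spin": 0,"jaw": 0.01}
  ]
}}

```text
time: 53.33
tool_pos: [563.2, -102.3, 69.4]
tcp_rot: [179.8, -0.0, 90.0]
ft_force: [5.6, 4.9, 3.0]
finger_gap: 14.5
grip_force: 34.9
```

At the stop. I'll release the knob and back off.

{"op": "carry_out", "data": {
  "commands": [
    {"translation": [0,0,0],"spin": 0,"jaw": 0.025},
    {"translation": [0,0,0],"spin": 0,"jaw": 0.04},
    {"translation": [0,0,0],"spin": 0,"jaw": 0.05},
    {"translation": [0,0,0],"spin": 0,"jaw": 0.05},
    {"translation": [0,0,-0.02],"spin": 0,"jaw": 0.05},
    {"translation": [0,0,-0.03],"spin": 0,"jaw": 0.05},
    {"translation": [0,0,-0.03],"spin": 0,"jaw": 0.05},
    {"translation": [0,0,-0.03],"spin": 0,"jaw": 0.05}
  ]
}}

```text
time: 54.0
tool_pos: [561.0, -103.2, 179.3]
tcp_rot: [-179.9, -0.0, 90.0]
ft_force: [-0.1, -0.8, -0.1]
finger_gap: 50.1
grip_force: 0.0
```

{"op": "carry_out", "data": {
  "commands": [
    {"translation": [0.01,0,-0.02],"spin": 0,"jaw": 0.05},
    {"translation": [0.01,0,-0.02],"spin": 0,"jaw": 0.05},
    {"translation": [0.01,0,-0.02],"spin": 0,"jaw": 0.05},
    {"translation": [0,0,-0.02],"spin": 0,"jaw": 0.05},
    {"translation": [0,0,0],"spin": 0,"jaw": 0.05},
    {"translation": [0,0,0],"spin": 0,"jaw": 0.05},
    {"translation": [0,0,0],"spin": 0,"jaw": 0.05},
    {"translation": [0,0,0],"spin": 0,"jaw": 0.05}
  ]
}}

```text
time: 54.67
tool_pos: [561.0, -73.2, 256.9]
tcp_rot: [-179.8, -0.0, 90.0]
ft_force: [0.7, -0.2, 0.1]
finger_gap: 49.6
grip_force: 0.0
```

Run:
```python
from hub import *
p=look([("hub_a",50),("crank_knob",81),("crank_axis",81),("vise_jaw",0)],("wrist",));axis(p,z=50)
look([("hub_a",50),("crank_knob",81),("carton",0),("charcoal_block",0)],("top",))
s=r.sense();print(rnd(s["tool_pos"]))
```

```text
wrist [561.9, 1.4, 400.0]
hub_a 0.74 [215.1, 13.5] [456.9, 100.8]
hub_a 0.71 [400.7, 26.6] [646.1, 88.6]
crank_knob 0.79 [319.3, 211.4] [562.7, -100.3]
crank_knob 0.57 [307.7, 41.8] [551.6, 68.3]
crank_axis 0.9 [302.7, 177.8] [544.9, -62.4]
mask 0.76 3127 cen [457.5, 86.8] axis deg 94.5 std [15.5, 18.4] rect [[456.9, 74.4], [76.4, 60.0], 89.9]
mask 0.61 3236 cen [643.1, 83.6] axis deg 81.8 std [14.4, 19.8] rect [[643.4, 71.3], [83.2, 54.6], 88.1]
top [482.6, -180.6, 960.6]
hub_a 0.81 [224.2, 252.5] [456.1, 91.4]
crank_knob 0.47 [303.5, 206.8] [558.2, -104.3]
carton 0.65 [344.4, 154.1] [698.0, -205.2]
carton 0.31 [288.7, 213.2] [549.9, -59.2]
charcoal_block 0.8 [305.9, 152.8] [704.8, -106.2]
[561.8, -73.1, 258.8]
```

```bash
python3 -c "
from bench import r
print(r.hand_in())"
```

```text
the job is handed in; nothing more can be done
None
```

I found two hubs on the bench; both sat heavy side down in the vise (seats 0 and 2), the crank was turned clockwise to its stop, and the job is handed in (about 55 s used), though the hand-in returned no verdict and the jaw's force on the hubs could not be measured.

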